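# Fetch the dropped load sensor from under the guard with the reacher

## Robot

A 6-joint arm with a two-finger parallel gripper is mounted at the origin on the work surface. World frame = base frame: x ahead of the robot, y to its left, z up, the work surface at z = 0. Lengths are in mm, angles in degrees, forces in N, time in s.
With the tool pointing down it reaches from about 275 to 850 mm from the base axis. Payload 19 kg.
Tool frame: the origin (TCP) lies at the very end of the fingers, on their centre line; the grasp point (between the pads) lies arm.grasp_offset behind it (arm.grasp_offset is the distance from the TCP to the grasp point, in mm); z points along the fingers, y is the direction in which the jaws open and shut (so a half turn about z gives the same grasp; the last joint's range is limited). The gripper opens to 85 mm and grips with 20 to 120 N. Pads are 22 mm wide; open, the fingers measure 114 mm over their backs; the gripper's body (76 mm by 85 mm) begins 54 mm behind the grasp point. The pads swing forward as they close: fully open they stand 13 mm farther back than shut.
Start: joints at [-75.172, 8.623, 82.357, -0, 89.026, -7.678], TCP at [220.069, -531.187, 231.267] pointing down, gripper open.
Joint ranges: [-160.23, 160.23], [-39.13, 120.54], [6.94, 153.29], [-79.49, 259.48], [9.18, 160.14], [-161.06, 161.06]. Speed limits (degrees/s): [108.29, 108.29, 127.2, 172.46, 172.46, 172.46].

## Interface

Orientations are given as a 3x3 rotation matrix whose columns are the frame's x, y, z axes.
In Python, from workcell import arm, vision, job_done, nets gives the robot as it stands.
- The arm moves only by the tool arm_command, never from a script. Its argument "targets" is a list of rows, each a list of 5 numbers: the shift along the tool's x, y, z in m, then the turn about the tool's z in degrees, then the opening in per cent of the stroke, from 0 (shut) to 100 (fully open). In form: [[tx, ty, tz, yaw, fingers], ...]. A call has 1 to 20 rows; each row is the pose to reach, as a shift and turn from the pose commanded when the call began, along the tool's axes at that moment; what a row does not reach only later rows make up. A row lasts 1/12 s, in which the tool goes at most 41.7 mm and 7.16 degrees, less where a joint would pass 70% of its speed; a pose out of reach is approached as far as the arm can. A call with a gripper value outside its range is refused whole. The fingers move at their own pace and stop on an object; the grip force is fixed at half the most. Time passes only in rows, so rows that repeat a pose let the fingers close. It gives the time, the measured TCP pose, the force and the opening at its end, in the units of the state.
- arm.sense(): the state, without advancing time (a new reading comes with each control period).
- vision.get_image(name): name is "scene" or "top" or "wrist"; returns the picture (384x512x3 uint8, red, green, blue); there is no depth.
- vision.camera_model(name): a dict with "K" (3x3 intrinsics, pixels), "rvec" (rotation vector, rad) and "tvec" (3), from world to camera coordinates, as OpenCV has them; the wrist camera has in their place "tool_from_camera" (4x4, takes a point from camera to tool coordinates, whose origin is the TCP and whose axes are the flange's). Camera axes: x right, y down, z forward; pixel columns grow to the right and rows downward; lengths in mm; the calibration is good to about 2 mm. A picture is of the moment at which its call begins: read the wrist's pose just before it. camera_model takes no time and is no camera call.
- job_done(): hands the job in, once; it reports no verdict.
Trained networks look in the newest picture that a camera, given by its name, has taken for a name from the list of things; names that differ only in an ending like _2 or _b are one class to them, and where a whole thing is asked for, a point or a joint stands for the part that bears it (a point fixed in the world has none). Each returns a list of dicts, best first, with "confidence" (0 to 1); they miss things now and then, are a little off and sometimes report something else, mostly with a low value. They report only what shows in the picture. A call takes as long as a camera call. They do not tell look-alikes from the thing itself.
- nets.masks_of(name, camera): "region" (384x512 bool, what is visible of it) and "bbox" ([left, top, width, height] in pixels, round what is visible of it).
The state is a dict: "time": time; "q": joint angles; "joint_velocities": joint speeds; "joint_torque": joint torques, N m; "eef_pos": TCP position; "orientation": TCP orientation; "contact_force": force on the tool from outside, world axes, zero at the start; "wrist_torque": the same for the moment, N m; "gripper_width": finger opening in mm.
Only numpy, scipy, OpenCV 4.12 (cv2) and the standard library are available. Lean on these libraries where they do the work, as an engineer would, in place of code of your own. Each camera call takes 0.05 s, during which the arm holds its last target.

## Task

The orange load sensor has rolled under the low bar guard where no hand fits. Take hold of the reacher by its grip, slide its open jaws in around the sensor, squeeze the red trigger until the jaws pinch it and draw it out, still pinched and standing, onto the green-edged pad; there let it go, jaws open and off it, and leave the reacher lying flat on the bench. The sensor is delicate: pinch or press it with no more than about 8 N, move it only with the reacher, and do not bang the guard or disturb anything else.

Things in the scene. Friction and masses are not known exactly. Their poses are not given: they have to be found in the camera images.
- puck_center (a point): Centre of the orange load sensor: an upright solid round puck, 40 mm in diameter and 36 mm high plus a small steel button (16 mm wide, 4 mm high) on top, about 0.35 kg, standing loose on the bench under the guard. This point is on its axis, 18 mm above its underside. Its z axis points up.
- puck: The same orange sensor; origin at the centre of its underside, z up.
- guard: Fixed low grey stand, top of 8 mm steel bars 24 mm apart (sensor visible through them), 200 mm deep (own x), 234 wide (own y), 74 high; walls 12 mm; inside 210 wide, 62 high. Origin: centre of footprint, bench level. Mouth (yellow edge) at own x = -100 mm, facing the robot's right; x points inward. Sensor stands 90 to 150 mm in from the mouth, up to 35 mm off the middle line.
- pad: Green-edged dark square on the bench, 120 x 120 mm, flush (nothing to climb), fixed, in front of the guard's mouth. Origin at its centre, x and y along its sides.
- reacher_grip (a point): Grip of the reacher, a loose 0.3 kg tool lying on its sole: just slide it along the bench. Axes: x forward to the jaws, y left, z up. Point midway between the grip's outer faces, 40 mm above the bench. Black fixed plate on the left (outer face y = +26 mm), red trigger plate on the right (y = -26); both 56 mm long in x, 11 to 61 mm above the bench. Take it from above, a finger on each plate.
- reacher_jaws (a point): Midpoint between the jaws, 208 mm ahead of the grip point, 18 mm above the bench: where the sensor's centre belongs; axes as the grip's. Jaws: two upright plates, rubber pads 40 mm long (191 to 231 mm ahead of the grip), 5 to 29 mm above the bench, 66 mm apart when open, less 0 to 10 mm by which the left pad is screw-set further in (differs each time). Ends 233 mm ahead of the grip; black head behind them ends at 187 mm and is 94 mm wide.
- reacher: The reacher's frame; origin below the grip point at bench level, x forward, y left, z up. With fingers closing evenly the tool shifts to its own right (-y) by half the trigger's travel. After the jaws touch the sensor, each presses it with about 0.55 of any further squeeze: 17 N on the grip gives about 5 N on the sensor, enough to drag it.
- trigger (a joint): Travel of the red trigger towards the black plate: 0 released (jaws open), 0.018 m fully squeezed. Spring: 5 N before it moves, then 0.2 N more per mm; it reopens by itself. Each jaw closes 0.9 mm per mm of trigger; when they meet the sensor depends on how far in the left pad is set: 9 to 14.5 mm (grip then 43 to 37.5 mm across; 52 at rest), so feel for it.
- jaw_l: Left jaw of the reacher (own y = +).
- jaw_r: Right jaw of the reacher (own y = -).
- coupon: Brass strip, 70 x 18 x 6 mm, lying loose along the guard's back rail. Leave alone.
- blue_cell: Another, blue, load sensor 48 mm in diameter and 36 mm high, on the open bench. Leave alone.
- spanner: Steel spanner 180 mm long. Leave alone.
- driver: Red-handled screwdriver 200 mm long. Leave alone.
- weight: Brass weight with a knob, 44 mm wide, 54 mm high. Leave alone.
- oil: Amber jar with a white lid, 60 mm wide, 70 mm high. Leave alone.
- mug: Blue mug 80 mm wide, 90 mm high. Leave alone.
- tray: Grey compartment tray 160 x 120 x 40 mm. Leave alone.
Things that resemble listed ones, but are neither listed nor needed, are in the scene too. What is shaped like the puck but turquoise is not meant.

How it is judged (in metres and radians):
On the way, in this order (a step that is already met when the one before it is completed fails the run):
1. both jaws pinch the sensor while it is still under the guard (contact force between each of jaw_l, jaw_r and puck above 1.5 N and x of puck_center in the frame of guard above -0.08 m), for 0.3 s.
2. the sensor is wholly outside the mouth, still pinched by both jaws (contact force between each of jaw_l, jaw_r and puck above 0.8 N and x of puck_center in the frame of guard below -0.122 m), for 0.1 s.
At the end, for the whole second after the job is handed in: The sensor stands upright (within 0.1 rad) and still on the bench with its centre within 45 mm of the pad's centre along each of the pad's sides; the trigger is released (under 4 mm) and no part of the reacher touches the sensor; the reacher lies flat (within 0.1 rad) and still on the bench (x of puck_center in the frame of pad between -0.045 and 0.045 m and y of puck_center in the frame of pad between -0.045 and 0.045 m and angle between each of puck, reacher's own z axis and vertical below 0.1 rad and height (world z) of puck_center below 0.025 m and linear speed of each of puck, reacher below 0.01 m/s and value of joint trigger below 0.004 m and contact force between reacher and puck below 0.2 N and height (world z) of reacher below 0.008 m).
It fails at once if a jaw or the guard presses the sensor with more than 10 N (contact force between any of jaw_l, jaw_r, guard and puck above 10 N).
It fails at once if the sensor is tipped over (angle between puck's own z axis and vertical above 0.35 rad).
It fails at once if the robot itself touches the sensor (contact force between any of the fingers, the arm and puck above 0.5 N).
It fails at once if the guard is hit with more than 20 N (contact force between any of reacher, the arm, the fingers and guard above 20 N).
It fails at once if another object is moved by more than 30 mm (distance of any of coupon, blue_cell, spanner, driver, weight, oil, mug, tray from where it was at the start of the episode above 0.03 m).
It also fails if it takes over 70 s, if anything falls off the work surface, if the arm or the gripper's body presses on something with over 40 N, if the wrist force passes 120 N, or if a joint passes its speed limit or range.

## Working session

There is one attempt and no reset: what is moved stays moved. The work goes in short steps, Python scripts to look and compute and a tool call to move; the robot and the scene stay as the last step left them, time stands still between calls to the robot, and variables do not carry over. Pictures are saved under pics/ and viewed, and the job is handed in when it is done.

Besides the shell and the picture viewer there is one more tool, called by a JSON object that holds its "op" and its "data". arm_command: Moves the arm, as the interface text tells. Its arguments: {"type":"object","properties":{"targets":{"type":"array","items":{"type":"array","items":{"type":"number"}}}},"required":["targets"]}

```bash
ls; mkdir -p pics
python3 - <<'E'
from workcell import arm, vision, nets
import cv2, numpy as np
s=arm.sense(); print({k:np.round(v,3).tolist() for k,v in s.items()}, arm.grasp_offset)
for c in ["top","scene","wrist"]:
    im=vision.get_image(c); cv2.imwrite(f"pics/a_{c}.png",im[:,:,::-1]); print(c,vision.camera_model(c))
E
```

```text
pics
{'time': 0.0, 'q': [-75.172, 8.651, 82.391, -0.001, 89.024, -7.679], 'joint_velocities': [-0.05, -0.059, 0.082, -0.006, -0.055, -0.09], 'joint_torque': [-0.003, -71.306, -57.087, -0.0, 0.009, 0.0], 'eef_pos': [220.018, -530.999, 230.686], 'orientation': [[0.924, 0.383, -0.0], [0.383, -0.924, 0.001], [0.0, -0.001, -1.0]], 'contact_force': [1.027, 0.375, 0.079], 'wrist_torque': [-0.028, 0.003, -0.008], 'gripper_width': 85.494} 18.700000000000003
top {'K': array([[477.73102573,   0.        , 256.33777637],
       [  0.        , 477.73102573, 191.28606364],
       [  0.        ,   0.        ,   1.        ]]), 'rvec': array([ 2.13406883, -2.18918653,  0.14544628]), 'tvec': array([  35.27612049,  557.62995805, 1486.60708724])}
scene {'K': array([[351.81877238,   0.        , 247.01211943],
       [  0.        , 351.81877238, 190.357972  ],
       [  0.        ,   0.        ,   1.        ]]), 'rvec': array([ 2.50441346,  0.80597788, -0.22940265]), 'tvec': array([-450.75479484, -234.56749777, 1172.49430589])}
wrist {'K': array([[266.35097654,   0.        , 257.51629362],
       [  0.        , 266.35097654, 195.26920068],
       [  0.        ,   0.        ,   1.        ]]), 'tool_from_camera': array([[ 1.69093806e-04, -9.54765884e-01, -2.97358502e-01,
         7.65287629e+01],
       [ 9.99999245e-01, -2.00446037e-04,  1.21224957e-03,
         4.34054936e-01],
       [-1.21701886e-03, -2.97358482e-01,  9.54765129e-01,
        -1.41713736e+02],
       [ 0.00000000e+00,  0.00000000e+00,  0.00000000e+00,
         1.00000000e+00]])}
```

Run:
```python
import cv2
for c in ["top","scene","wrist"]:
    cv2.imwrite(f"pics/b_{c}.png",cv2.resize(cv2.imread(f"pics/a_{c}.png"),(800,600),interpolation=cv2.INTER_CUBIC))
```

```text
(no output)
```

View pics/b_top.png

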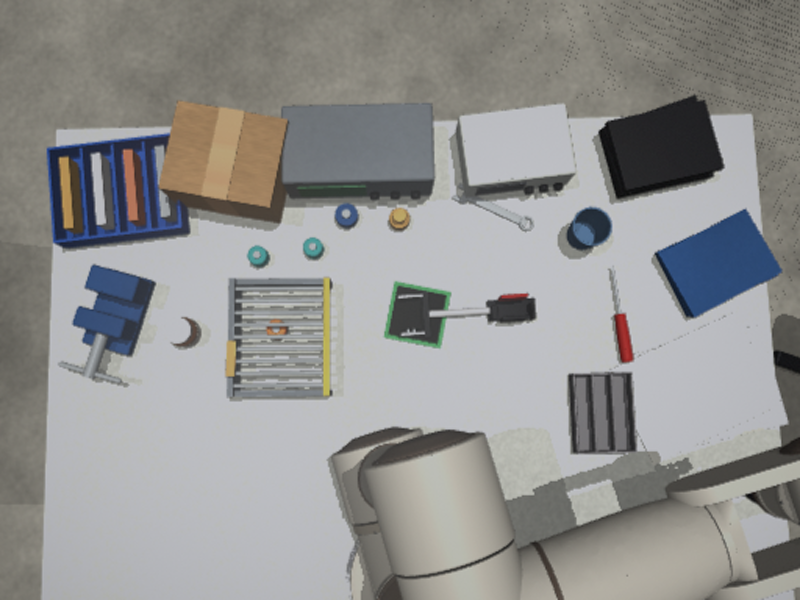

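View pics/b_scene.png

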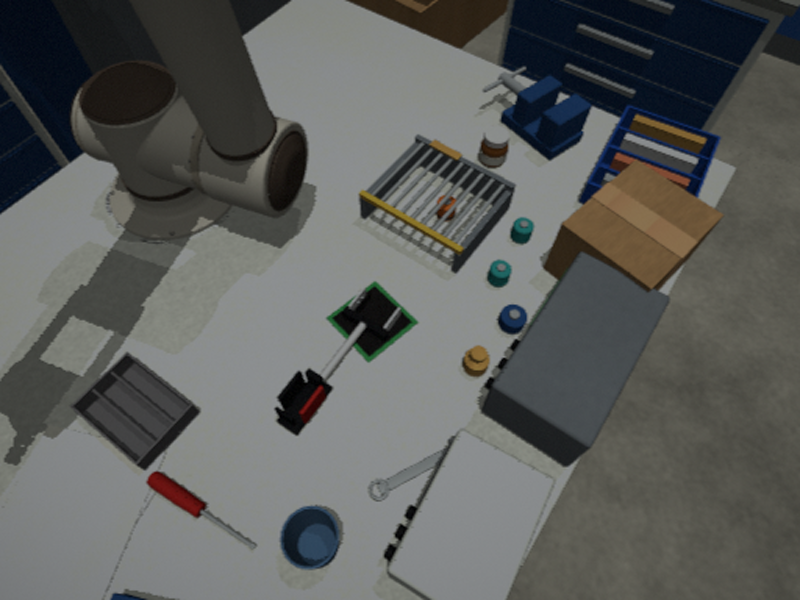

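View pics/b_wrist.png

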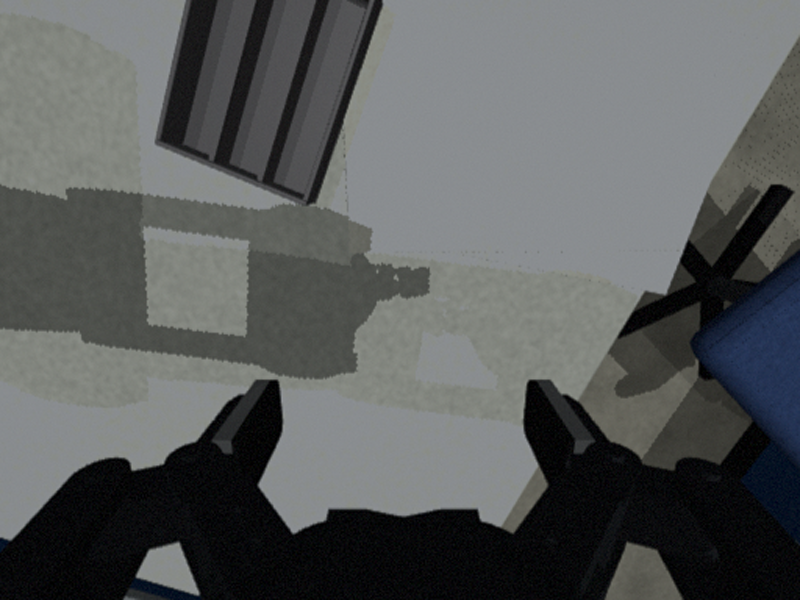

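The top view shows the reacher with its grip at about (512,310) in the 800x600 picture and its jaws over the pad at about (412,312). The guard's mouth (yellow) is at x≈327 and the orange puck shows through the bars at (277,328).

```bash
cat > h.py <<'E'
from workcell import arm, vision, nets
import cv2, numpy as np
def wpose():
    s=arm.sense(); R=np.array(s['orientation']); p=np.array(s['eef_pos']); return R,p
def cam(name,pose=None):
    m=vision.camera_model(name); K=m['K']
    if name=='wrist':
        R,p=pose; T=np.array(m['tool_from_camera'])
        Rc=R@T[:3,:3]; c=R@T[:3,3]+p
        return K,Rc.T,-Rc.T@c
    R=cv2.Rodrigues(m['rvec'])[0]; return K,R,np.array(m['tvec']).ravel()
def proj(C,P):
    K,R,t=C; q=(R@np.atleast_2d(P).T).T+t; q=q@K.T; return q[:,:2]/q[:,2:]
def back(C,uv,z):
    K,R,t=C; uv=np.atleast_2d(uv).astype(float); d=np.c_[uv,np.ones(len(uv))]@np.linalg.inv(K).T@R
    c=-R.T@t; return c+d*((z-c[2])/d[:,2])[:,None]
E
python3 - <<'E'
from h import *
for c in ['top','scene']:
    vision.get_image(c); C=cam(c)
    for n,z in [('puck_center',38),('guard',74),('pad',0),('reacher_grip',61),('reacher',30),('trigger',50),('jaw_l',29),('jaw_r',29)]:
        for m in nets.masks_of(n,c)[:3]:
            r=m['region']; v,u=np.nonzero(r); 
            if len(u)==0: continue
            box=cv2.minAreaRect(np.c_[u,v].astype(np.float32))
            print(c,n,round(m['confidence'],2),m['bbox'],len(u),'cen',back(C,[u.mean(),v.mean()],z)[0].round(1)[:2],'rect',back(C,cv2.boxPoints(box),z)[:,:2].round(0).tolist())
            np.save(f'pics/m_{c}_{n}.npy',r) if m['confidence']>.6 else 0
E
```

```text
top puck_center 0.7 [143.5, 219.6, 7.5, 18.6] 104 cen [450.4 366.2] rect [[482.0, 374.0], [482.0, 358.0], [416.0, 358.0], [416.0, 374.0]]
top puck_center 0.63 [248.0, 132.2, 17.3, 14.0] 159 cen [724.4  20.3] rect [[725.0, 50.0], [756.0, 19.0], [724.0, -11.0], [693.0, 20.0]]
top puck_center 0.5 [159.2, 159.0, 15.3, 10.6] 126 cen [654.  310.7] rect [[673.0, 330.0], [672.0, 291.0], [636.0, 291.0], [637.0, 330.0]]
top guard 0.67 [149.1, 175.2, 68.2, 81.3] 2546 cen [487.4 263.3] rect [[371.0, 366.0], [609.0, 363.0], [601.0, 155.0], [363.0, 162.0]]
top guard 0.48 [255.2, 186.8, 85.4, 26.7] 908 cen [ 524.5 -126.6] rect [[564.0, 22.0], [557.0, -245.0], [473.0, -241.0], [480.0, 24.0]]
top pad 0.97 [245.5, 177.7, 44.5, 45.8] 1041 cen [531.   -9.2] rect [[484.0, 58.0], [601.0, 33.0], [576.0, -84.0], [458.0, -58.0]]
top reacher_grip 0.76 [254.0, 187.2, 85.0, 27.0] 954 cen [ 526.  -122.4] rect [[566.0, 25.0], [559.0, -247.0], [474.0, -243.0], [481.0, 27.0]]
top reacher 0.69 [256.2, 186.7, 88.0, 27.2] 931 cen [ 529.4 -134.9] rect [[566.0, 22.0], [581.0, -254.0], [493.0, -257.0], [479.0, 18.0]]
top
[... 1899 characters left out ...]
 19.0], [591.0, -261.0]]
scene trigger 0.67 [191.2, 247.7, 18.3, 20.8] 169 cen [ 563.8 -207.8] rect [[555.0, -237.0], [552.0, -177.0], [573.0, -178.0], [575.0, -237.0]]
scene jaw_l 0.7 [221.0, 181.5, 20.6, 18.8] 147 cen [500.9  -3.6] rect [[489.0, -29.0], [486.0, 24.0], [515.0, 21.0], [517.0, -32.0]]
scene jaw_l 0.39 [246.5, 201.1, 12.1, 12.2] 78 cen [570.5  -0.7] rect [[563.0, -24.0], [563.0, 26.0], [578.0, 24.0], [578.0, -26.0]]
scene jaw_r 0.7 [221.0, 181.5, 20.6, 18.8] 147 cen [500.9  -3.6] rect [[489.0, -29.0], [486.0, 24.0], [515.0, 21.0], [517.0, -32.0]]
scene jaw_r 0.39 [246.5, 201.1, 12.1, 12.2] 78 cen [570.5  -0.7] rect [[563.0, -24.0], [563.0, 26.0], [578.0, 24.0], [578.0, -26.0]]
```

{"op": "arm_command", "data": {"targets": [[0.026,-0.026,-0.003,-3.4,100],[0.053,-0.052,-0.006,-6.8,100],[0.079,-0.078,-0.01,-10.2,100],[0.106,-0.104,-0.013,-13.6,100],[0.132,-0.13,-0.016,-17,100],[0.159,-0.155,-0.02,-20.4,100],[0.185,-0.181,-0.023,-23.8,100],[0.212,-0.207,-0.026,-27.2,100],[0.238,-0.233,-0.03,-30.6,100],[0.265,-0.259,-0.033,-34,100],[0.291,-0.285,-0.036,-37.3,100],[0.317,-0.311,-0.04,-40.7,100],[0.344,-0.337,-0.043,-44,100],[0.37,-0.363,-0.046,-47.4,100],[0.397,-0.389,-0.05,-50.7,100],[0.423,-0.415,-0.053,-54,100],[0.45,-0.441,-0.056,-57.4,100],[0.476,-0.466,-0.06,-60.8,100],[0.502,-0.492,-0.06,-64.1,100],[0.529,-0.518,-0.06,-67.5,100]]}}

```text
time: 2.72
eef_pos: [510.8, 151.9, 291.7]
orientation: [[-0.003, 1.0, 0.001], [1.0, 0.003, 0.0], [0.0, 0.001, -1.0]]
contact_force: [0.7, -0.6, 0.4]
gripper_width: 85.8
```

{"op": "arm_command", "data": {"targets": [[0,0,0,0,100],[0,0,0,0,100],[0,0,0,0,100]]}}

```text
time: 2.97
eef_pos: [510.4, 149.7, 291.2]
orientation: [[-0.0, 1.0, -0.0], [1.0, 0.0, -0.0], [-0.0, -0.0, -1.0]]
contact_force: [0.0, -0.5, -0.3]
gripper_width: 85.6
```

Run:
```python
from h import *
s=arm.sense(); print(s['time'],s['q'],s['eef_pos'],s['orientation'])
P=wpose(); im=vision.get_image('wrist'); np.savez('pics/w1.npz',R=P[0],p=P[1],im=im)
cv2.imwrite('pics/w1.png',cv2.resize(im[:,:,::-1],(800,600),interpolation=cv2.INTER_CUBIC))
t=vision.get_image('top'); np.save('pics/t1.npy',t); s2=vision.get_image('scene'); np.save('pics/s1.npy',s2)
cv2.imwrite('pics/t1.png',cv2.resize(t[:,:,::-1],(800,600),interpolation=cv2.INTER_CUBIC))
```

```text
2.9667 [ 8.05433076e+00  2.70396997e+00  8.19904085e+01 -7.38197907e-03
  9.53322513e+01  8.04540436e+00] [510.36011848 149.74335733 291.15972751] [[-1.43894211e-04  9.99999892e-01 -4.42219626e-04]
 [ 9.99999971e-01  1.43809255e-04 -1.92137909e-04]
 [-1.92074293e-04 -4.42247261e-04 -9.99999884e-01]]
```

View pics/w1.png

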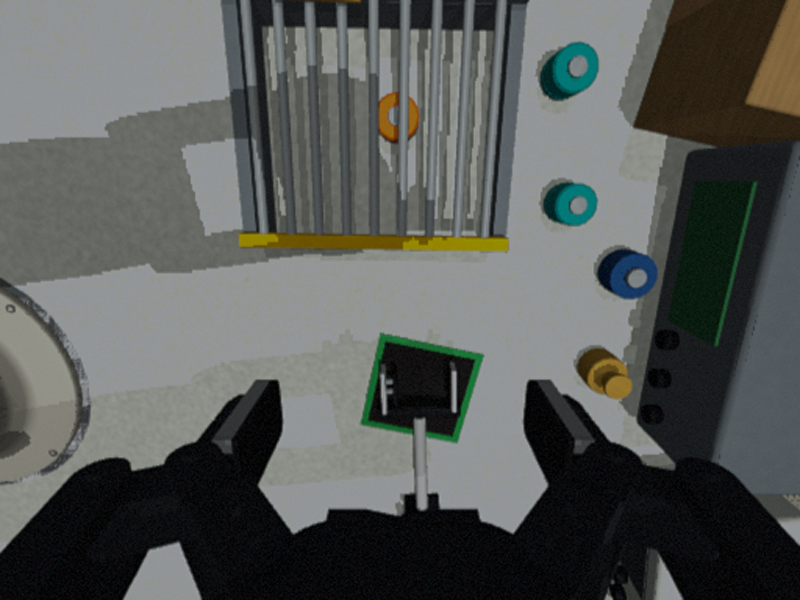

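The wrist view shows the puck at (399,117) through the bars, the yellow mouth edge from (240,241) to (508,244), the pad around (424,388), and the jaws at (385,388) and (453,388).

Run:
```python
from h import *
d=np.load('pics/w1.npz'); im=d['im']; C=cam('wrist',(d['R'],d['p']))
hsv=cv2.cvtColor(im,cv2.COLOR_RGB2HSV); H,S,V=cv2.split(hsv)
def sel(m,box):
    o=np.zeros(m.shape,bool); x0,y0,x1,y1=[int(b*.64) for b in box]; o[y0:y1,x0:x1]=m[y0:y1,x0:x1]; return o
org=sel((H>5)&(H<18)&(S>150)&(V>90),(360,70,440,160))
v,u=np.nonzero(org); pts=np.c_[u,v]
hull=cv2.convexHull(pts.astype(np.int32)); W=back(C,hull[:,0,:]+0.,36)[:,:2]
c,r=cv2.minEnclosingCircle(W.astype(np.float32)); print('puck circ',c,r,len(u))
yel=sel((H>20)&(H<33)&(S>150)&(V>80),(225,225,520,260)); v,u=np.nonzero(yel)
W=back(C,np.c_[u,v],74)[:,:2]; print('yellow z74', W.min(0),W.max(0)); rect=cv2.minAreaRect(W.astype(np.float32)); print(rect, cv2.boxPoints(rect))
g=sel((H>50)&(H<80)&(S>120)&(V>60),(350,320,500,460)); v,u=np.nonzero(g); W=back(C,np.c_[u,v],0)[:,:2]; rect=cv2.minAreaRect(W.astype(np.float32)); print('pad',rect)
np.save('pics/Wpad.npy',W)
# top camera yellow and orange and pad
t=np.load('pics/t1.npy'); Ct=cam('top'); H,S,V=cv2.split(cv2.cvtColor(t,cv2.COLOR_RGB2HSV))
m=sel((H>20)&(H<33)&(S>150)&(V>80),(310,260,340,410)); v,u=np.nonzero(m)
if len(u): rect=cv2.minAreaRect(back(Ct,np.c_[u,v],74)[:,:2].astype(np.float32)); print('top yellow',rect)
m=sel((H>5)&(H<18)&(S>130)&(V>80),(250,300,310,350)); v,u=np.nonzero(m)
if len(u): c,r=cv2.minEnclosingCircle(back(Ct,np.c_[u,v],36)[:,:2].astype(np.float32)); print('top puck',c,r)
m=sel((H>50)&(H<80)&(S>120)&(V>60),(370,270,470,360)); v,u=np.nonzero(m)
if len(u): rect=cv2.minAreaRect(back(Ct,np.c_[u,v],0)[:,:2].astype(np.float32)); print('top pad',rect)
# zoom jaws & puck
a=im[225:345,215:335][:,:,::-1]; cv2.imwrite('pics/z1.png',cv2.resize(a,(600,600),interpolation=cv2.INTER_CUBIC))
a=im[40:160,150:330][:,:,::-1]; cv2.imwrite('pics/z2.png',cv2.resize(a,(800,533),interpolation=cv2.INTER_CUBIC))
```

```text
puck circ (505.67169189453125, 274.3648986816406) 19.495622634887695 136
yellow z74 [370.0099356  163.43121902] [601.17974186 178.17905876]
((485.6645202636719, 170.95155334472656), (12.303200721740723, 231.2226104736328), 89.17657470703125) [[369.97675 166.46204]
 [601.17554 163.13913]
 [601.3523  175.44107]
 [370.1535  178.76398]]
pad ((531.4337158203125, -12.865692138671875), (118.15198516845703, 118.71469116210938), 77.60779571533203)
top puck (499.8012390136719, 262.34722900390625) 6.64487886428833
```

View pics/z1.png

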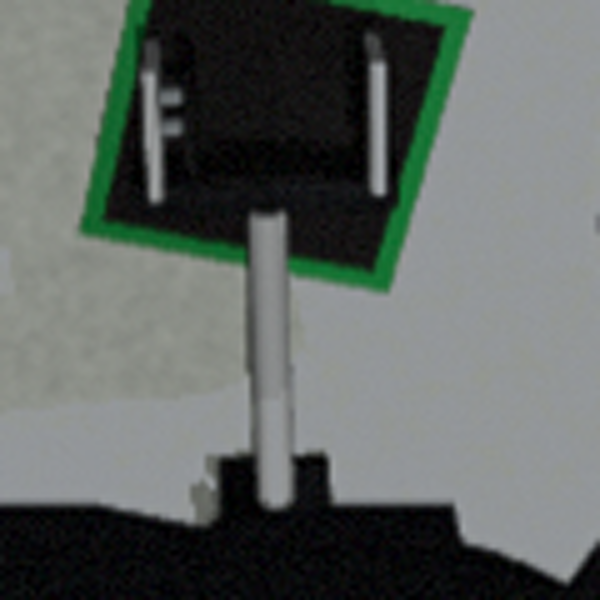

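View pics/z2.png

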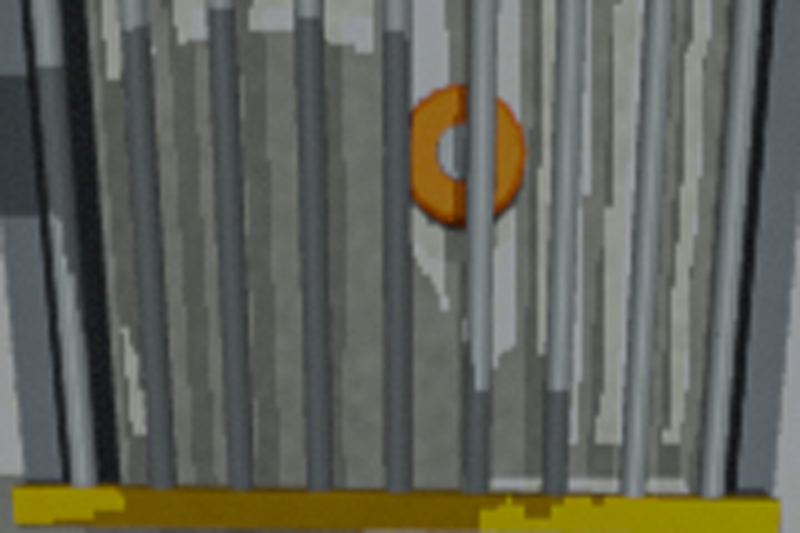

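{"op": "arm_command", "data": {"targets": [[-0.035,0.002,0,0,100],[-0.07,0.004,0,0,100],[-0.105,0.006,0,0,100],[-0.14,0.008,0,0,100],[-0.175,0.01,0,0,100],[-0.21,0.013,0,0,100],[-0.245,0.016,0,0,100],[-0.28,0.019,0,0,100],[-0.315,0.022,0,0,100],[-0.345,0.022,0,0,100],[-0.345,0.022,0,0,100],[-0.345,0.022,0,0,100],[-0.345,0.022,0,0,100]]}}

```text
time: 4.2
eef_pos: [532.0, -195.4, 291.5]
orientation: [[0.001, 1.0, 0.0], [1.0, -0.001, 0.0], [0.0, 0.0, -1.0]]
contact_force: [0.2, 0.2, -0.9]
gripper_width: 85.1
```

Run:
```python
from h import *
P=wpose(); im=vision.get_image('wrist'); np.savez('pics/w2.npz',R=P[0],p=P[1],im=im); print(P, arm.sense()['time'])
cv2.imwrite('pics/w2.png',cv2.resize(im[:,:,::-1],(800,600),interpolation=cv2.INTER_CUBIC))
C=cam('wrist',P)
for n,z in [('reacher',30),('trigger',61),('jaw_l',29),('pad',0)]:
    for m in nets.masks_of(n,'wrist')[:3]:
        r=m['region']; v,u=np.nonzero(r)
        if len(u)<10: continue
        rc=cv2.minAreaRect(back(C,np.c_[u,v],z)[:,:2].astype(np.float32)); print(n,round(m['confidence'],2),len(u),np.round(m['bbox']),rc)
d=np.load('pics/w1.npz'); C1=cam('wrist',(d['R'],d['p']))
# puck circle check
uv=np.array([[150+462/4.444,40+156/4.444],[150+525/4.444,40+156/4.444],[150+462/4.444,40+86/4.444],[150+462/4.444,40+227/4.444]]); print(back(C1,uv,36))
```

```text
(array([[ 1.43642676e-03,  9.99998950e-01,  1.94023065e-04],
       [ 9.99998948e-01, -1.43646550e-03,  1.99699619e-04],
       [ 1.99978117e-04,  1.93736007e-04, -9.99999961e-01]]), array([ 532.0478662 , -195.43195537,  291.49263533])) 4.25
reacher 0.74 4561 [221.   0.  68. 200.] ((528.9019775390625, -116.71107482910156), (270.2266845703125, 90.75845336914062), 89.92875671386719)
trigger 0.61 288 [270. 154.  10.  41.] ((556.434326171875, -204.7903594970703), (11.463165283203125, 58.5330810546875), 1.2396600246429443)
trigger 0.37 856 [200. 282. 104.  14.] ((521.8106079101562, -395.1767578125), (177.6138916015625, 27.08218765258789), 6.245793342590332)
jaw_l 0.69 446 [219.   0.  18.  44.] ((496.10595703125, -4.523521423339844), (19.617149353027344, 47.29354476928711), 1.9021062850952148)
jaw_l 0.68 265 [278.   0.   8.  37.] ((564.0502319335938, -3.047771453857422), (8.019591331481934, 43.73927307128906), 1.6238229274749756)
jaw_l 0.55 501 [327. 241.  63.  54.] ((697.3963012695312, -367.52178955078125), (90.72528076171875, 110.21267700195312), 27.687461853027344)
pad 0.96 4869 [206.   1. 101.  86.] ((530.7140502929688, -15.934341430664062), (117.11587524414062, 120.76670837402344), 77.78885650634766)
[[506.15319432 273.68433436  36.        ]
 [525.54848148 273.68907052  36.        ]
 [506.224627   293.15768964  36.        ]
 [506.07833814 253.27769108  36.        ]]
```

View pics/w2.png

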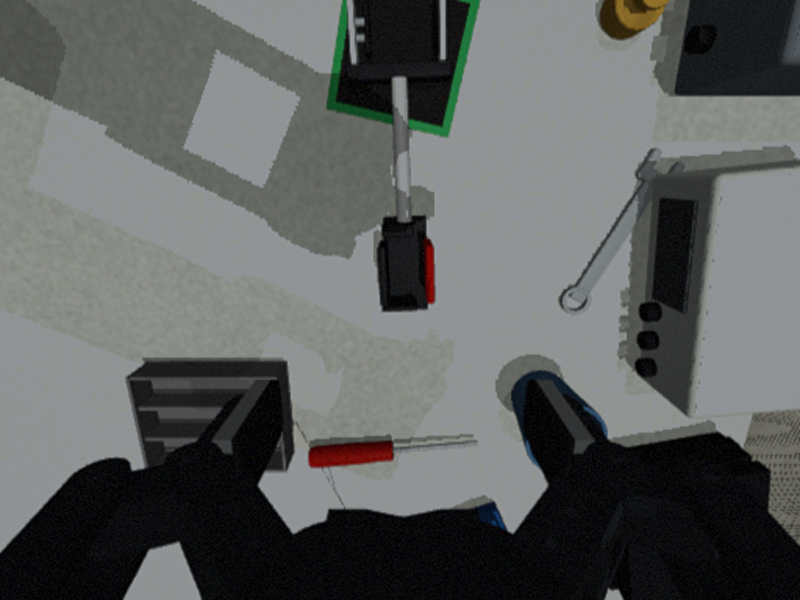

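The grip is at about (407,262) with the red trigger on its right (x≈431), the tube runs from (400,80) to (404,215), and the driver, mug and spanner are clear of the grip.

Run:
```python
from h import *
d=np.load('pics/w2.npz'); im=d['im']; C=cam('wrist',(d['R'],d['p']))
a=im[125:205,220:300][:,:,::-1]; a=cv2.resize(a,(560,560),interpolation=cv2.INTER_CUBIC)
b=im[0:60,200:320][:,:,::-1]; b=cv2.resize(b,(800,400),interpolation=cv2.INTER_CUBIC)
cv2.imwrite('pics/z3.png',a); cv2.imwrite('pics/z4.png',b)
for r in (150,160,170,180,190): print(r,[int(x) for x in im[r,236:286].sum(1)])
```

```text
150 [442, 442, 434, 313, 301, 304, 315, 317, 150, 62, 68, 68, 77, 66, 71, 71, 61, 72, 66, 51, 71, 78, 65, 68, 65, 79, 77, 70, 66, 96, 84, 34, 13, 16, 10, 31, 144, 423, 447, 450, 444, 448, 443, 442, 442, 442, 443, 444, 445, 441]
160 [441, 441, 443, 324, 305, 135, 48, 44, 89, 78, 46, 2, 39, 71, 75, 82, 79, 89, 80, 86, 82, 80, 73, 82, 89, 84, 73, 89, 80, 90, 86, 79, 63, 16, 4, 39, 70, 125, 147, 133, 127, 222, 441, 450, 442, 444, 438, 435, 437, 442]
170 [442, 441, 445, 439, 359, 240, 78, 59, 60, 78, 47, 13, 18, 76, 59, 80, 66, 83, 77, 88, 85, 83, 77, 78, 86, 77, 93, 76, 85, 68, 85, 92, 4, 22, 20, 27, 56, 128, 154, 147, 152, 180, 355, 443, 440, 440, 441, 445, 442, 443]
180 [445, 439, 441, 438, 445, 361, 192, 53, 75, 74, 77, 41, 5, 43, 70, 79, 73, 69, 84, 68, 74, 78, 68, 65, 80, 75, 83, 70, 86, 82, 71, 93, 49, 12, 14, 32, 64, 101, 87, 140, 141, 197, 357, 448, 447, 447, 443, 442, 441, 444]
190 [446, 440, 441, 443, 447, 454, 449, 167, 48, 74, 55, 53, 10, 17, 0, 32, 29, 13, 0, 11, 3, 7, 49, 2, 7, 20, 7, 13, 14, 46, 61, 76, 68, 72, 66, 72, 66, 87, 91, 156, 140, 170, 288, 444, 449, 441, 444, 447, 445, 445]
```

View pics/z3.png

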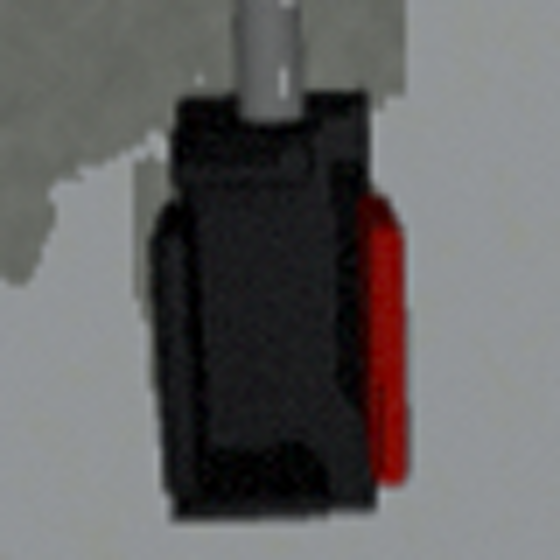

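View pics/z4.png

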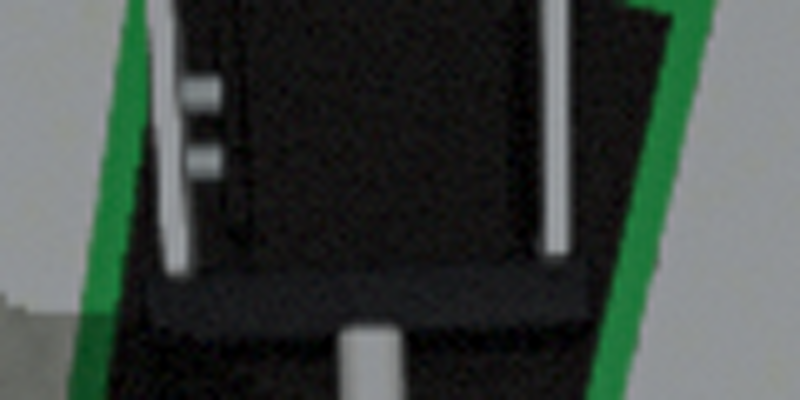

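Run:
```python
from h import *
d=np.load('pics/w2.npz'); C=cam('wrist',(d['R'],d['p']))
z3=lambda x,y:(220+x/7,125+y/7); z4=lambda x,y:(200+x/6.667,y/6.667)
print('left',back(C,[z3(152,240),z3(166,490)],61).round(1)[:,:2].tolist())
print('right',back(C,[z3(406,230),z3(408,470)],61).round(1)[:,:2].tolist())
print('trig ends',back(C,[z3(390,200),z3(390,485)],61).round(1)[:,:2].tolist())
print('tube z30', back(C,[z3(270,60),z4(372,390)],30).round(1)[:,:2].tolist())
print('jaws z~30',back(C,[z4(178,270),z4(556,255),z4(160,10),z4(556,10),z4(222,95),z4(222,160)],30).round(1)[:,:2].tolist())
print('head', back(C,[z4(155,300),z4(588,290)],30).round(1)[:,:2].tolist())
```

```text
left [[510.7, -183.0], [512.7, -235.5]]
right [[561.7, -181.0], [563.2, -231.2]]
trig ends [[558.3, -175.0], [559.5, -234.5]]
tube z30 [[534.5, -150.0], [530.7, -49.8]]
jaws z~30 [[491.7, -27.9], [567.8, -25.3], [489.9, 16.8], [566.6, 16.7], [501.5, 2.5], [501.2, -8.6]]
head [[486.9, -33.3], [574.4, -31.6]]
```

{"op": "arm_command", "data": {"targets": [[-0.003,0.002,0.03,-1,100],[-0.006,0.004,0.06,-2,100],[-0.0096,0.005,0.09,-2,100],[-0.0096,0.005,0.12,-2,100],[-0.0096,0.005,0.15,-2,100],[-0.0096,0.005,0.18,-2,100],[-0.0096,0.005,0.205,-2,100],[-0.0096,0.005,0.23,-2,100],[-0.0096,0.005,0.25,-2,100],[-0.0096,0.005,0.265,-2,100],[-0.0096,0.005,0.274,-2,90],[-0.0096,0.005,0.274,-2,80],[-0.0096,0.005,0.274,-2,70],[-0.0096,0.005,0.274,-2,70],[-0.0096,0.005,0.274,-2,70]]}}

```text
time: 5.7
eef_pos: [538.1, -204.9, 18.5]
orientation: [[-0.035, 0.999, 0.002], [0.999, 0.035, -0.001], [-0.001, 0.001, -1.0]]
contact_force: [-0.3, -0.8, 0.4]
gripper_width: 59.9
```

Run:
```python
from h import *
P=wpose(); im=vision.get_image('wrist'); s=arm.sense(); print(P,s['contact_force'],s['gripper_width'],s['time'])
cv2.imwrite('pics/w3.png',cv2.resize(im[:,:,::-1],(800,600),interpolation=cv2.INTER_CUBIC))
```

```text
(array([[-3.51808100e-02,  9.99379809e-01,  1.51932429e-03],
       [ 9.99380660e-01,  3.51819433e-02, -7.25771107e-04],
       [-7.78773771e-04,  1.49285010e-03, -9.99998582e-01]]), array([ 538.12606687, -204.9126581 ,   18.4689271 ])) [-0.10136125  0.17565716  0.5351078 ] 59.67068396372906 5.75
```

View pics/w3.png

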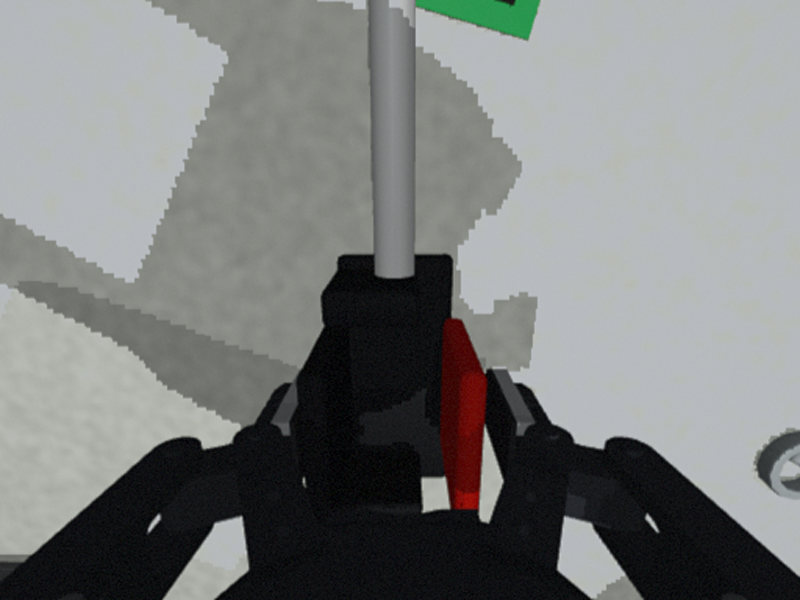

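The fingers straddle the grip: red trigger at (465,440) with the right finger at (510,400), and the left finger close to the black plate.

{"op": "arm_command", "data": {"targets": [[0,0,0,0,66],[0,0,0,0,63],[0,0,0,0,61],[0,0,0,0,60],[0,0,0,0,59.5],[0,0,0,0,59.5],[0,0,0,0,59.5]]}}

```text
time: 6.33
eef_pos: [537.1, -204.8, 17.8]
orientation: [[-0.035, 0.999, -0.001], [0.999, 0.035, -0.0], [-0.0, -0.001, -1.0]]
contact_force: [-9.4, 0.7, 10.6]
gripper_width: 51.1
```

Run:
```python
from h import *
P=wpose(); im=vision.get_image('wrist'); s=arm.sense(); print(P,s['contact_force'],s['gripper_width'],s['time'])
t=vision.get_image('top'); 
a=cv2.resize(im[:,:,::-1],(600,450),interpolation=cv2.INTER_CUBIC); cv2.imwrite('pics/w4.png',a)
```

```text
(array([[-3.50682720e-02,  9.99384496e-01, -9.19582754e-04],
       [ 9.99384918e-01,  3.50682091e-02, -8.44162644e-05],
       [-5.21161855e-05, -9.21977468e-04, -9.99999574e-01]]), array([ 537.05467159, -204.84868391,   17.78322253])) [-10.06448834   0.4254311   11.16307075] 51.090989106202265 6.3833
```

View pics/w4.png

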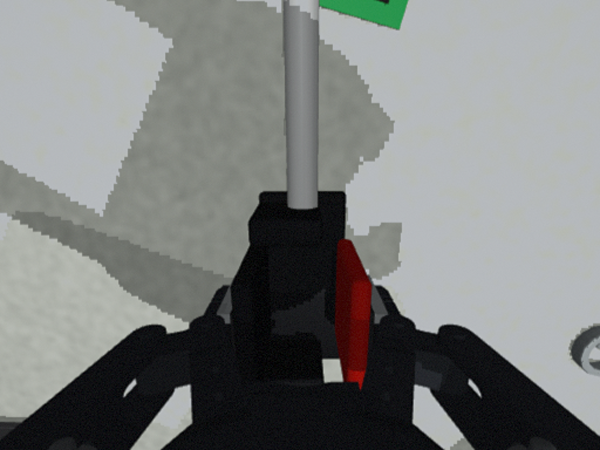

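{"op": "arm_command", "data": {"targets": [[0,0,-0.0005,0,59.5],[0,0,-0.001,0,59.5],[0,0,-0.001,0,59.5]]}}

```text
time: 6.68
eef_pos: [537.6, -204.7, 18.2]
orientation: [[-0.035, 0.999, 0.0], [0.999, 0.035, 0.0], [0.0, 0.0, -1.0]]
contact_force: [-0.1, 0.0, -3.1]
gripper_width: 50.8
```

{"op": "arm_command", "data": {"targets": [[0.005,-0.001,0,0,59.5],[0.013,-0.003,0,0.2,59.5],[0.023,-0.006,0,0.5,59.5],[0.034,-0.009,0,0.8,59.5],[0.045,-0.012,0,1.1,59.5],[0.056,-0.015,0,1.4,59.5],[0.067,-0.018,0,1.7,59.5],[0.078,-0.021,0,2,59.5],[0.089,-0.024,0,2,59.5],[0.1,-0.026,0,2,59.5],[0.11,-0.028,0,2,59.5],[0.118,-0.03,0,2,59.5],[0.123,-0.0313,0,2,59.5],[0.126,-0.0316,0,2,59.5],[0.126,-0.0316,0,2,59.5]]}}

```text
time: 7.93
eef_pos: [501.5, -79.5, 18.3]
orientation: [[-0.001, 1.0, 0.0], [1.0, 0.001, 0.0], [0.0, 0.0, -1.0]]
contact_force: [-0.0, -0.1, -3.5]
gripper_width: 51.2
```

Run:
```python
from h import *
P=wpose(); im=vision.get_image('wrist'); s=arm.sense(); print(P,s['contact_force'],s['gripper_width'],s['time'])
np.savez('pics/w5.npz',R=P[0],p=P[1],im=im)
a=cv2.resize(im[:,:,::-1],(800,600),interpolation=cv2.INTER_CUBIC); cv2.imwrite('pics/w5.png',a)
t=vision.get_image('top')[130:280,130:370]; cv2.imwrite('pics/t5.png',cv2.resize(t[:,:,::-1],(800,500),interpolation=cv2.INTER_CUBIC))
```

```text
(array([[-5.40529281e-04,  9.99999853e-01,  4.87649026e-05],
       [ 9.99999848e-01,  5.40523874e-04,  1.10821322e-04],
       [ 1.10794947e-04,  4.88247973e-05, -9.99999993e-01]]), array([501.53977757, -79.4620438 ,  18.34386727])) [ 0.19139783 -0.225503   -3.25422415] 50.720515079224654 7.9833
```

View pics/w5.png

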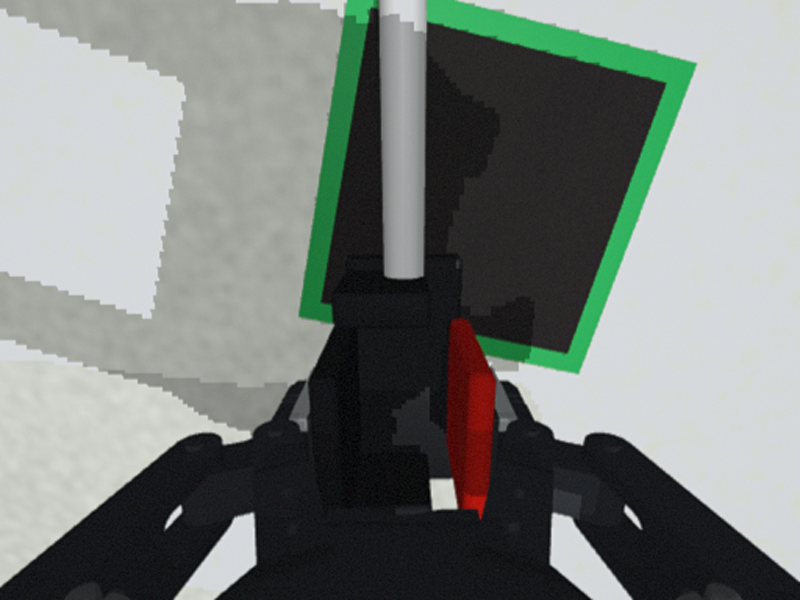

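View pics/t5.png

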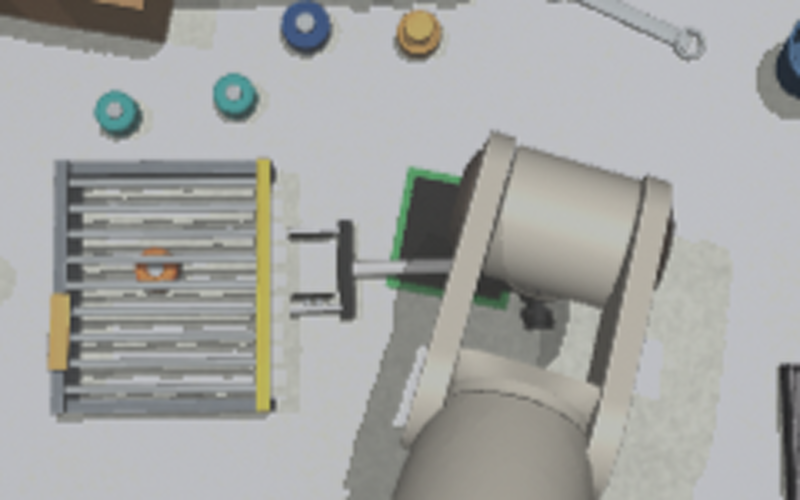

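The top crop shows the jaws just outside the mouth at (312,236) and (312,303), straddling the line to the puck at (157,268).

```bash
python3 - <<'E'
from h import *
C=cam('top'); z=lambda x,y:(130+x/3.3333,130+y/3.3333)
print('jaws plates',back(C,[z(312,236),z(312,296),z(312,305),z(290,236),z(347,270)],29)[:,:2].round(1).tolist())
print('puck top',back(C,[z(157,264),z(135,265),z(181,265)],36)[:,:2].round(1).tolist())
print('button',back(C,[z(156,268)],40)[:,:2].round(1).tolist())
print('yellow',back(C,[z(270,160),z(270,410)],74)[:,:2].round(1).tolist())
E
python3 - <<'E'
import cv2
a=cv2.imread('pics/t5.png')[220:330,110:370]; cv2.imwrite('pics/t5z.png',cv2.resize(a,(780,330)))
E
```

```text
jaws plates [[531.1, 126.1], [473.7, 127.1], [465.2, 127.2], [531.6, 147.1], [497.7, 93.3]]
puck top [[507.4, 273.0], [506.9, 293.9], [505.8, 250.3]]
button [[503.2, 273.4]]
yellow [[598.6, 161.4], [367.3, 164.7]]
```

View pics/t5z.png

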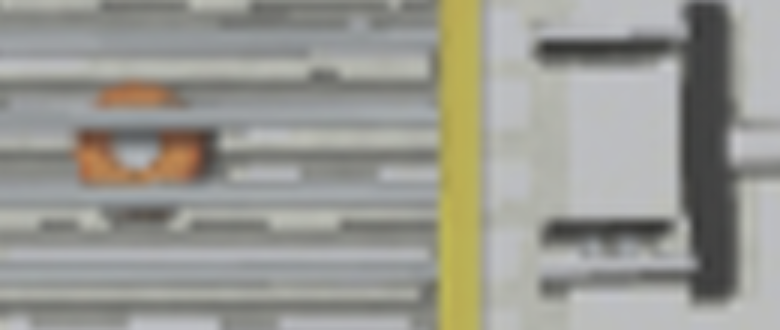

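{"op": "arm_command", "data": {"targets": [[0.002,0,0.0003,0.3,59.5],[0.008,0,0.0004,0.7,59.5],[0.016,0,0.0004,1,59.5],[0.025,0,0.0004,1,59.5],[0.034,0,0.0004,1,59.5],[0.043,0,0.0004,1,59.5],[0.052,0,0.0004,1,59.5],[0.061,0,0.0004,1,59.5],[0.069,0,0.0004,1,59.5],[0.076,0,0.0004,1,59.5],[0.081,0,0.0004,1,59.5],[0.084,0,0.0004,1,59.5],[0.084,0,0.0004,1,59.5]]}}

```text
time: 9.12
eef_pos: [501.5, 4.6, 17.9]
orientation: [[0.017, 1.0, -0.0], [1.0, -0.017, 0.0], [0.0, -0.0, -1.0]]
contact_force: [0.7, 0.4, -2.6]
gripper_width: 51.0
```

Run:
```python
from h import *
P=wpose(); im=vision.get_image('wrist'); s=arm.sense(); print(P,s['contact_force'],s['gripper_width'],s['time'])
np.savez('pics/w6.npz',R=P[0],p=P[1],im=im)
a=cv2.resize(im[:,:,::-1],(800,600),interpolation=cv2.INTER_CUBIC); cv2.imwrite('pics/w6.png',a)
t=vision.get_image('top'); np.save('pics/t6.npy',t); t=t[185:235,140:240]; cv2.imwrite('pics/t6.png',cv2.resize(t[:,:,::-1],(800,400),interpolation=cv2.INTER_CUBIC))
```

```text
(array([[ 1.68728424e-02,  9.99857643e-01, -2.47600321e-05],
       [ 9.99857613e-01, -1.68728358e-02,  2.45958949e-04],
       [ 2.45506164e-04, -2.89065332e-05, -9.99999969e-01]]), array([501.53259641,   4.63478994,  17.903938  ])) [ 0.01826928  1.05187697 -2.51151955] 50.88192831519061 9.1667
```

View pics/w6.png

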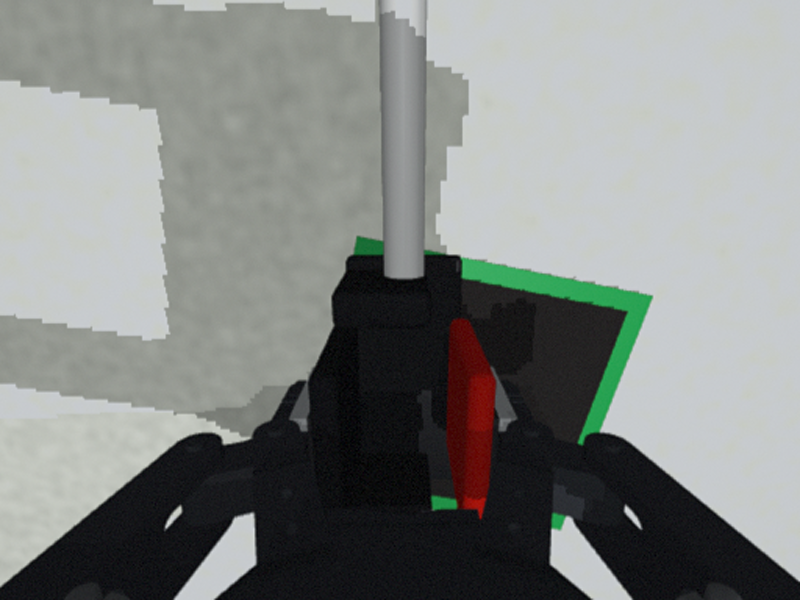

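View pics/t6.png

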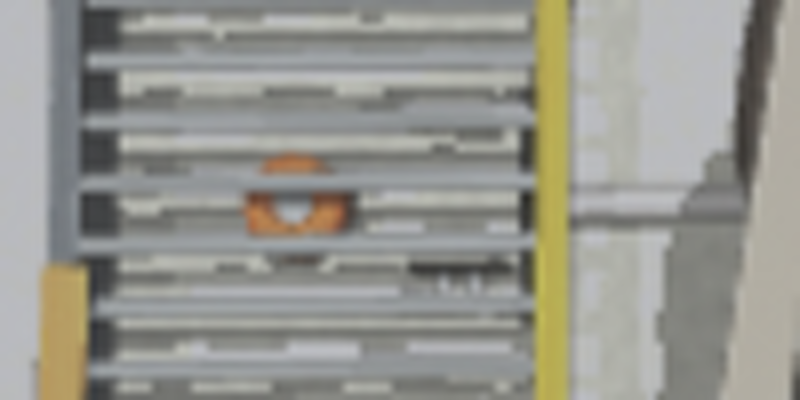

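```bash
python3 - <<'E'
from h import *
C=cam('top'); K,R,t=C; print('cam centre',-R.T@t)
z=lambda x,y:(140+x/8-.5+.0625,185+y/8-.5+.0625)
print('left pad inner/tip',back(C,[z(450,262),z(408,268),z(510,268)],29)[:,:2].round(1).tolist())
print('right limit',back(C,[z(450,131),z(440,147)],29)[:,:2].round(1).tolist())
print('puck top edge,bottom(vis),L,R',back(C,[z(297,154),z(245,205),z(350,205)],36)[:,:2].round(1).tolist(),'button',back(C,[z(294,210)],40)[:,:2])
print('tube',back(C,[z(590,205),z(720,205)],30)[:,:2].round(1).tolist())
im=np.load('pics/t6.npy')
# render expected outlines
for name,cx in (('503',503),('506',506)):
    a=np.linspace(0,2*np.pi,60); print(name,'proj v range top', proj(C,np.c_[cx+20*np.cos(a),273.5+20*np.sin(a),np.full(60,36)])[:,1].min()*8-185*8, proj(C,np.c_[cx+20*np.cos(a),273.5+20*np.sin(a),np.full(60,36)])[:,1].max()*8-185*8, proj(C,[cx,273.5,40])*8-np.array([140,185])*8)
E
python3 - <<'E'
import numpy as np,cv2
t=np.load('pics/t6.npy')[195:230,160:215]; cv2.imwrite('pics/t6z.png',cv2.resize(np.clip(t[:,:,::-1]*1.2,0,255).astype(np.uint8),(770,490),interpolation=cv2.INTER_NEAREST))
E
```

```text
cam centre [ 369.79596422   38.59299481 1544.00703762]
left pad inner/tip [[480.7, 215.0], [478.7, 231.7], [477.7, 191.3]]
right limit [[532.9, 214.5], [526.6, 218.5]]
puck top edge,bottom(vis),L,R [[524.5, 274.2], [504.8, 294.9], [503.7, 253.4]] button [[501.96132918 274.92099167]]
tube [[501.9, 159.2], [500.6, 107.6]]
503 proj v range top 154.25412978820623 255.17848895932593 [[294.0976326 203.7811426]]
506 proj v range top 146.71122626684405 247.5858553390492 [[294.05677114 196.19373026]]
```

View pics/t6z.png

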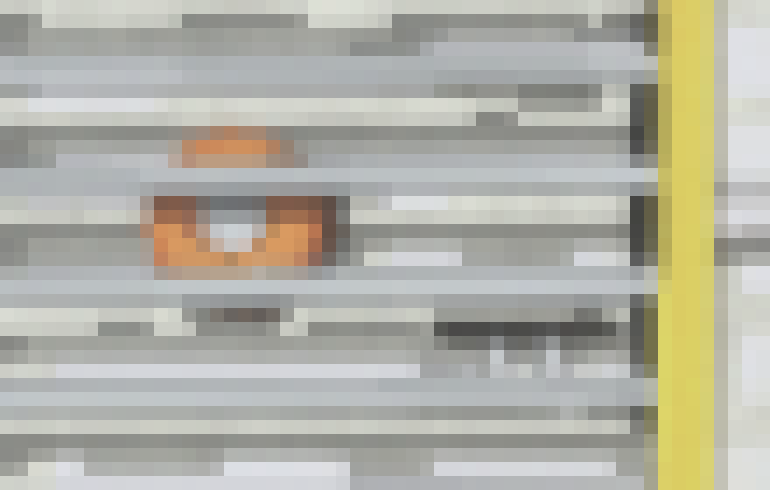

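{"op": "arm_command", "data": {"targets": [[0,-0.0015,0,0,59.5],[0,-0.003,0,0,59.5],[0.002,-0.0042,0,0,59.5],[0.006,-0.0045,0,0,59.5],[0.011,-0.0045,0,0,59.5],[0.017,-0.0045,0,0,59.5],[0.023,-0.0045,0,0,59.5],[0.029,-0.0045,0,0,59.5],[0.035,-0.0045,0,0,59.5],[0.041,-0.0045,0,0,59.5],[0.047,-0.0045,0,0,59.5],[0.052,-0.0045,0,0,59.5],[0.056,-0.0045,0,0,59.5],[0.0585,-0.0045,0,0,59.5],[0.0585,-0.0045,0,0,59.5],[0.0585,-0.0045,0,0,59.5]]}}

```text
time: 10.55
eef_pos: [498.0, 62.7, 17.9]
orientation: [[0.017, 1.0, -0.0], [1.0, -0.017, 0.0], [0.0, -0.0, -1.0]]
contact_force: [-0.3, 0.0, -1.7]
gripper_width: 50.9
```

```bash
cat > lk.py <<'E'
from h import *
import sys
n=sys.argv[1]
s=arm.sense(); print(s['eef_pos'].round(1),s['contact_force'].round(1),s['gripper_width'].round(2),s['time'])
t=vision.get_image('top'); np.save(f'pics/{n}.npy',t); t=t[185:235,140:240]; cv2.imwrite(f'pics/{n}.png',cv2.resize(t[:,:,::-1],(800,400),interpolation=cv2.INTER_CUBIC))
t=vision.get_image('scene'); t=t[80:200,190:340]; cv2.imwrite(f'pics/{n}s.png',cv2.resize(t[:,:,::-1],(750,600),interpolation=cv2.INTER_CUBIC))
E
python3 lk.py t7
```

```text
Traceback (most recent call last):
  File "lk.py", line 4, in <module>
    s=arm.sense(); print(s['eef_pos'].round(1),s['contact_force'].round(1),s['gripper_width'].round(2),s['time'])
                                                                           ^^^^^^^^^^^^^^^^^^^^^^^^
AttributeError: 'float' object has no attribute 'round'
```

```bash
sed -i "s/s\['gripper_width'\].round(2)/round(s['gripper_width'],2)/" lk.py; python3 lk.py t7
```

```text
[498.   62.7  17.9] [-0.3  0.  -1.7] 50.94 10.55
```

View pics/t7.png

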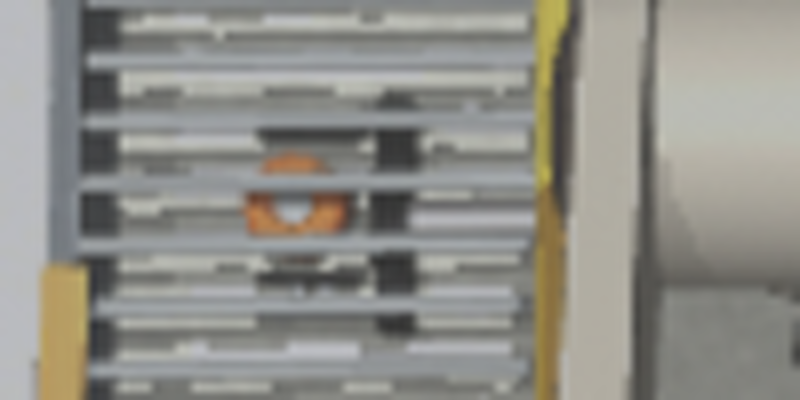

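View pics/t7s.png

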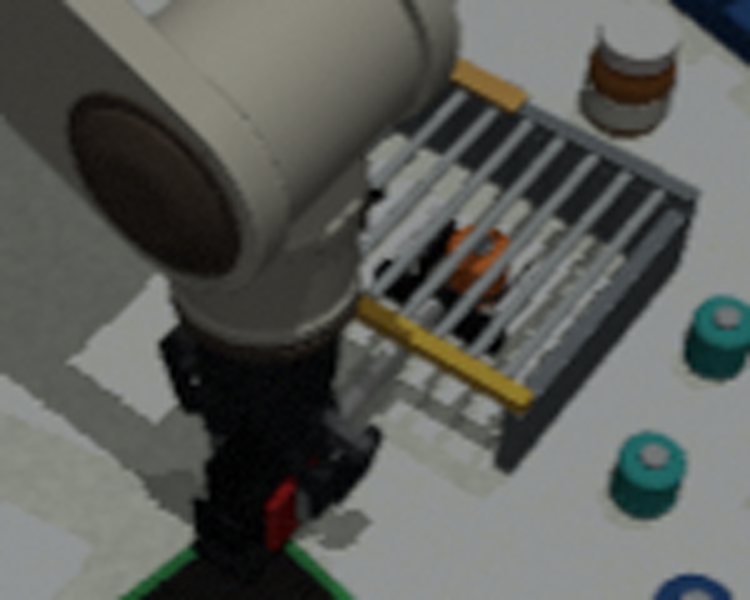

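Top crop shows the puck at (295,205) midway between the right pad edge (v≈140) and left pad edge (v≈268), with the head at x≈397 clear of it. I'll start the squeeze.

{"op": "arm_command", "data": {"targets": [[0,-0.0005,-0.0002,0,58.3],[0,-0.001,-0.0004,0,57.2],[0,-0.0015,-0.0006,0,56],[0,-0.0015,-0.0006,0,56],[0,-0.0015,-0.0006,0,56]]}}

```text
time: 11.07
eef_pos: [496.5, 62.6, 18.5]
orientation: [[0.017, 1.0, 0.0], [1.0, -0.017, 0.0], [0.0, 0.0, -1.0]]
contact_force: [-0.3, 0.3, -2.1]
gripper_width: 48.1
```

{"op": "arm_command", "data": {"targets": [[0,-0.0004,-0.0002,0,55],[0,-0.0009,-0.0004,0,54],[0,-0.0013,-0.0005,0,53],[0,-0.0013,-0.0005,0,53],[0,-0.0013,-0.0005,0,53]]}}

```text
time: 11.48
eef_pos: [495.2, 62.7, 19.0]
orientation: [[0.017, 1.0, -0.0], [1.0, -0.017, 0.0], [0.0, -0.0, -1.0]]
contact_force: [0.0, -0.9, -3.3]
gripper_width: 45.6
```

```bash
python3 lk.py t8
```

```text
[495.2  62.7  19. ] [ 0.  -0.9 -3.3] 45.58 11.4833
```

View pics/t8.png

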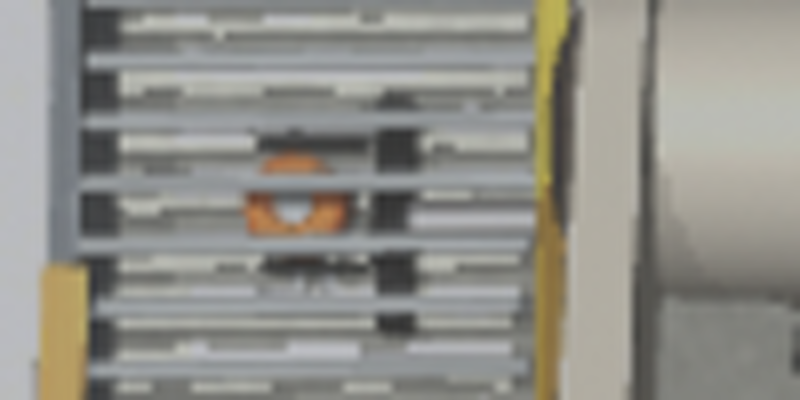

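```bash
cat > wd.py <<'E'
from h import *
w=[];f=[]
for i in range(8):
    vision.get_image('top'); s=arm.sense(); w.append(s['gripper_width']); f.append(s['contact_force'])
print(np.mean(w).round(3),np.std(w).round(3),np.mean(f,0).round(2),s['time'],s['eef_pos'].round(1))
E
python3 wd.py
```

```text
45.41 0.094 [-0.37 -0.11 -2.54] 11.9833 [495.3  62.7  19. ]
```

{"op": "arm_command", "data": {"targets": [[0,-0.0002,-0.0001,0,52.4],[0,-0.0005,-0.0001,0,51.8],[0,-0.0005,-0.0001,0,51.8],[0,-0.0005,-0.0001,0,51.8]]}}

```text
time: 12.32
eef_pos: [494.7, 62.8, 19.1]
orientation: [[0.017, 1.0, -0.0], [1.0, -0.017, 0.0], [0.0, -0.0, -1.0]]
contact_force: [-0.0, 0.9, -2.3]
gripper_width: 44.1
```

```bash
python3 wd.py
```

```text
44.362 0.162 [ 0.09  0.22 -2.74] 12.7167 [494.7  62.7  19.1]
```

{"op": "arm_command", "data": {"targets": [[0,-0.0002,-0.0001,0,51.3],[0,-0.0002,-0.0001,0,51.3],[0,-0.0002,-0.0001,0,51.3]]}}

```text
time: 12.97
eef_pos: [494.6, 62.7, 19.2]
orientation: [[0.017, 1.0, 0.0], [1.0, -0.017, 0.0], [0.0, 0.0, -1.0]]
contact_force: [-0.4, 0.2, -2.1]
gripper_width: 44.0
```

```bash
python3 wd.py
```

```text
43.943 0.188 [ 0.03  0.06 -2.08] 13.3667 [494.6  62.7  19.2]
```

{"op": "arm_command", "data": {"targets": [[0,-0.0002,-0.0001,0,50.8],[0,-0.0002,-0.0001,0,50.8],[0,-0.0002,-0.0001,0,50.8]]}}

```text
time: 13.62
eef_pos: [494.3, 62.7, 19.3]
orientation: [[0.017, 1.0, -0.0], [1.0, -0.017, 0.0], [0.0, -0.0, -1.0]]
contact_force: [-0.8, -0.1, -1.3]
gripper_width: 43.5
```

```bash
python3 wd.py; python3 lk.py t9
```

```text
43.545 0.212 [-0.7   0.06 -2.48] 14.0167 [494.3  62.7  19.3]
[494.3  62.7  19.3] [-1.4 -0.2 -2.8] 43.92 14.0167
```

View pics/t9.png

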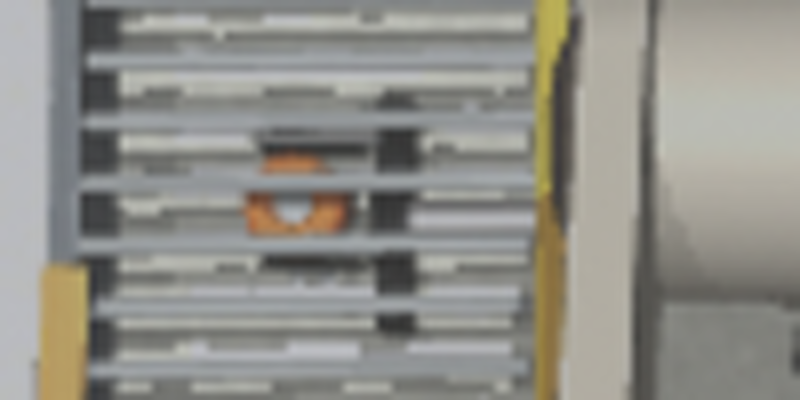

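{"op": "arm_command", "data": {"targets": [[0,-0.0002,-0.0001,0,50.3],[0,-0.0002,-0.0001,0,50.3],[0,-0.0002,-0.0001,0,50.3]]}}

```text
time: 14.37
eef_pos: [494.1, 62.7, 19.4]
orientation: [[0.017, 1.0, -0.0], [1.0, -0.017, 0.0], [0.0, -0.0, -1.0]]
contact_force: [-1.1, -0.4, -2.5]
gripper_width: 43.2
```

```bash
python3 wd.py
```

```text
43.049 0.173 [-0.65 -0.07 -2.53] 14.7667 [494.2  62.7  19.4]
```

{"op": "arm_command", "data": {"targets": [[0,-0.0003,-0.0001,0,49.7],[0,-0.0003,-0.0001,0,49.7],[0,-0.0003,-0.0001,0,49.7]]}}

```text
time: 15.02
eef_pos: [493.8, 62.7, 19.5]
orientation: [[0.017, 1.0, -0.0], [1.0, -0.017, 0.0], [0.0, -0.0, -1.0]]
contact_force: [-0.2, -0.3, -2.7]
gripper_width: 42.6
```

```bash
python3 wd.py
```

```text
42.565 0.133 [-0.9  -0.61 -2.58] 15.4167 [493.8  62.7  19.5]
```

{"op": "arm_command", "data": {"targets": [[0,-0.0003,-0.0001,0,49.1],[0,-0.0003,-0.0001,0,49.1],[0,-0.0003,-0.0001,0,49.1]]}}

```text
time: 15.67
eef_pos: [493.5, 62.8, 19.6]
orientation: [[0.017, 1.0, 0.0], [1.0, -0.017, 0.0], [0.0, -0.0, -1.0]]
contact_force: [-0.5, 0.9, -3.0]
gripper_width: 42.1
```

```bash
python3 wd.py;python3 lk.py t10
```

```text
42.15 0.281 [-1.09  0.6  -2.46] 16.0667 [493.6  62.8  19.6]
[493.6  62.8  19.6] [-0.6  0.3 -2.1] 41.73 16.0667
```

View pics/t10.png

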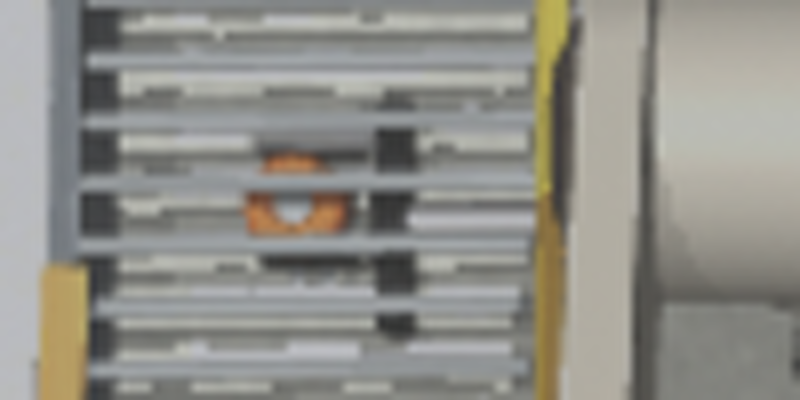

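{"op": "arm_command", "data": {"targets": [[0,-0.0002,-0.0001,0,48.6],[0,-0.0002,-0.0001,0,48.6],[0,-0.0002,-0.0001,0,48.6],[0,-0.0002,-0.0001,0,48.6]]}}

```text
time: 16.5
eef_pos: [493.4, 62.8, 19.7]
orientation: [[0.017, 1.0, -0.0], [1.0, -0.017, 0.0], [0.0, -0.0, -1.0]]
contact_force: [-1.6, 2.0, -2.2]
gripper_width: 41.8
```

```bash
sed -i 's/range(8)/range(14)/' wd.py; python3 wd.py
```

```text
41.759 0.177 [-0.77  1.76 -2.68] 17.2 [493.3  62.8  19.7]
```

{"op": "arm_command", "data": {"targets": [[0,-0.0002,-0.0001,0,48.1],[0,-0.0002,-0.0001,0,48.1],[0,-0.0002,-0.0001,0,48.1],[0,-0.0002,-0.0001,0,48.1]]}}

```text
time: 17.53
eef_pos: [493.1, 62.8, 19.8]
orientation: [[0.017, 1.0, -0.0], [1.0, -0.017, 0.0], [0.0, -0.0, -1.0]]
contact_force: [0.2, 1.7, -2.5]
gripper_width: 41.4
```

```bash
python3 wd.py
```

```text
41.396 0.24 [-0.68  2.53 -3.08] 18.2333 [493.1  62.7  19.8]
```

{"op": "arm_command", "data": {"targets": [[0,-0.0002,-0.0001,0,47.6],[0,-0.0002,-0.0001,0,47.6],[0,-0.0002,-0.0001,0,47.6],[0,-0.0002,-0.0001,0,47.6]]}}

```text
time: 18.57
eef_pos: [492.9, 62.7, 19.9]
orientation: [[0.017, 1.0, -0.0], [1.0, -0.017, 0.0], [0.0, -0.0, -1.0]]
contact_force: [-0.5, 2.3, -3.2]
gripper_width: 41.1
```

```bash
python3 wd.py; python3 lk.py t11
```

```text
41.007 0.19 [-0.88  2.26 -2.45] 19.2667 [492.9  62.7  19.9]
[492.9  62.7  19.9] [-1.1  1.4 -1.7] 41.1 19.2667
```

View pics/t11.png

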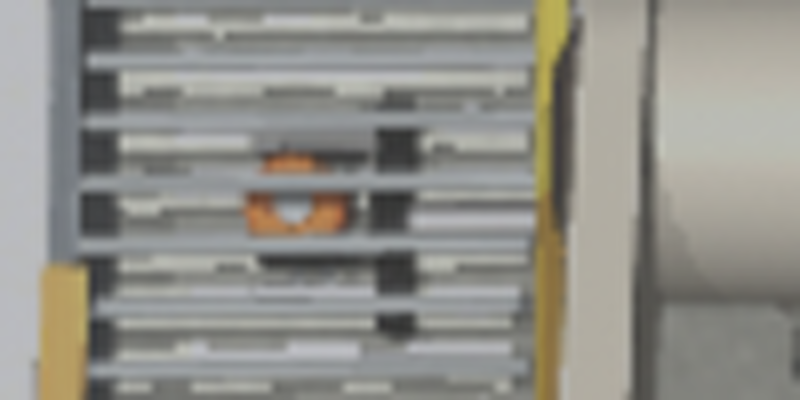

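View pics/t11s.png

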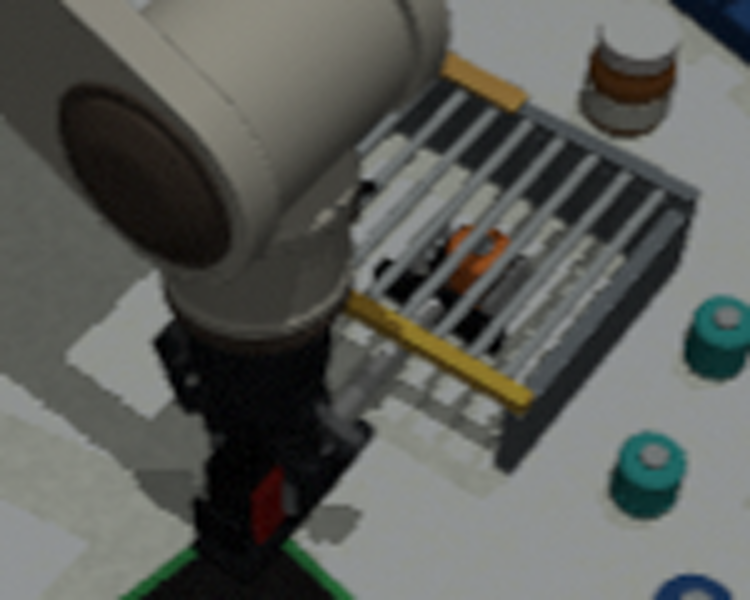

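{"op": "arm_command", "data": {"targets": [[-0.001,0,0,0,47.6],[-0.003,0,0,0,47.6],[-0.006,0,0,0,47.6],[-0.01,0,0,0,47.6],[-0.014,0,0,0,47.6],[-0.018,0,0,0,47.6],[-0.022,0,0,0,47.6],[-0.026,0,0,0,47.6],[-0.029,0,0,0,47.6],[-0.03,0,0,0,47.6]]}}

```text
time: 20.2
eef_pos: [492.4, 32.2, 19.9]
orientation: [[0.018, 1.0, -0.0], [1.0, -0.018, 0.0], [0.0, -0.0, -1.0]]
contact_force: [-0.1, 2.7, -3.4]
gripper_width: 41.0
```

```bash
python3 lk.py t12
```

```text
[492.4  32.2  19.9] [-0.1  2.7 -3.4] 40.99 20.2
```

View pics/t12.png

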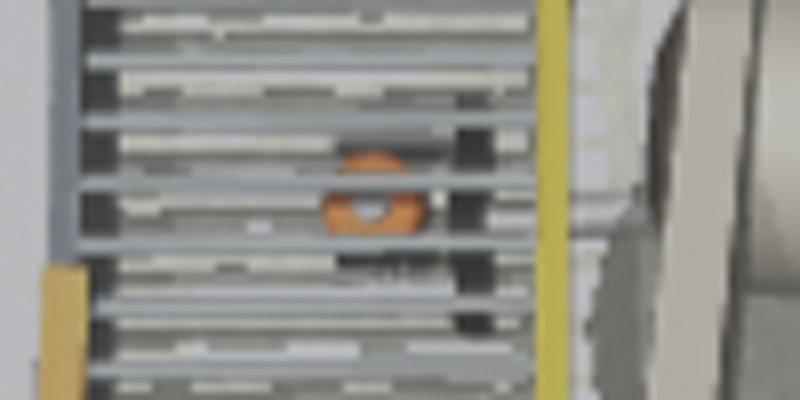

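{"op": "arm_command", "data": {"targets": [[-0.002,0,0,0,47.6],[-0.006,0,0,0,47.6],[-0.011,0,0,0,47.6],[-0.017,0,0,0,47.6],[-0.023,0,0,0,47.6],[-0.029,0,0,0,47.6],[-0.035,0,0,0,47.6],[-0.041,0,0,0,47.6],[-0.047,0,0,0,47.6],[-0.053,0,0,0,47.6],[-0.059,0,0,0,47.6],[-0.065,0,0,0,47.6],[-0.071,0,0,0,47.6],[-0.077,0,0,0,47.6],[-0.083,0,0,0,47.6],[-0.089,0,0,0,47.6],[-0.095,0,0,0,47.6],[-0.099,0,0,0,47.6],[-0.102,0,0,0,47.6],[-0.103,0,0,0,47.6]]}}

```text
time: 21.97
eef_pos: [490.6, -70.7, 19.9]
orientation: [[0.018, 1.0, -0.0], [1.0, -0.018, 0.0], [0.0, -0.0, -1.0]]
contact_force: [0.1, 2.5, -3.4]
gripper_width: 41.1
```

```bash
sed -i 's/140:240/140:290/; s/(800,400)/(800,267)/' lk.py; python3 lk.py t13
```

```text
[490.6 -70.7  19.9] [ 0.1  2.5 -3.4] 41.09 21.9667
```

View pics/t13.png

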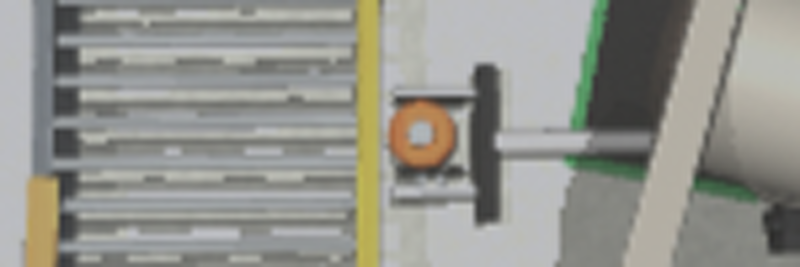

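The puck at (421,133) is between the jaws, just outside the yellow edge. I'll keep drawing it onto the pad.

{"op": "arm_command", "data": {"targets": [[-0.002,0,0,0,47.6],[-0.006,0,0,0,47.6],[-0.012,0,0,0,47.6],[-0.019,0.001,0,0,47.6],[-0.027,0.002,0,0,47.6],[-0.036,0.004,0,0,47.6],[-0.045,0.006,0,0,47.6],[-0.054,0.008,0,0,47.6],[-0.063,0.01,0,0,47.6],[-0.072,0.012,0,0,47.6],[-0.081,0.014,0,0,47.6],[-0.09,0.016,0,0,47.6],[-0.099,0.018,0,0,47.6],[-0.108,0.02,0,0,47.6],[-0.117,0.022,0,0,47.6],[-0.126,0.024,0,0,47.6],[-0.135,0.025,0,0,47.6],[-0.143,0.026,0,0,47.6],[-0.148,0.026,0,0,47.6],[-0.15,0.026,0,0,47.6]]}}

```text
time: 23.73
eef_pos: [514.0, -221.5, 19.8]
orientation: [[0.018, 1.0, 0.0], [1.0, -0.018, 0.0], [0.0, 0.0, -1.0]]
contact_force: [-0.0, 3.2, -2.6]
gripper_width: 41.0
```

```bash
sed -i 's/\[185:235,140:290\]/[150:250,200:350]/; s/(800,267)/(800,533)/' lk.py; python3 lk.py t14
python3 - <<'E'
from h import *
P=wpose(); im=vision.get_image('wrist'); np.savez('pics/w14.npz',R=P[0],p=P[1],im=im)
cv2.imwrite('pics/w14.png',cv2.resize(im[:,:,::-1],(600,450)))
t=vision.get_image('scene'); cv2.imwrite('pics/s14.png',cv2.resize(t[120:320,130:330][:,:,::-1],(600,600),interpolation=cv2.INTER_CUBIC))
E
```

```text
[ 514.  -221.5   19.8] [-0.   3.2 -2.6] 41.0 23.7333
```

View pics/t14.png

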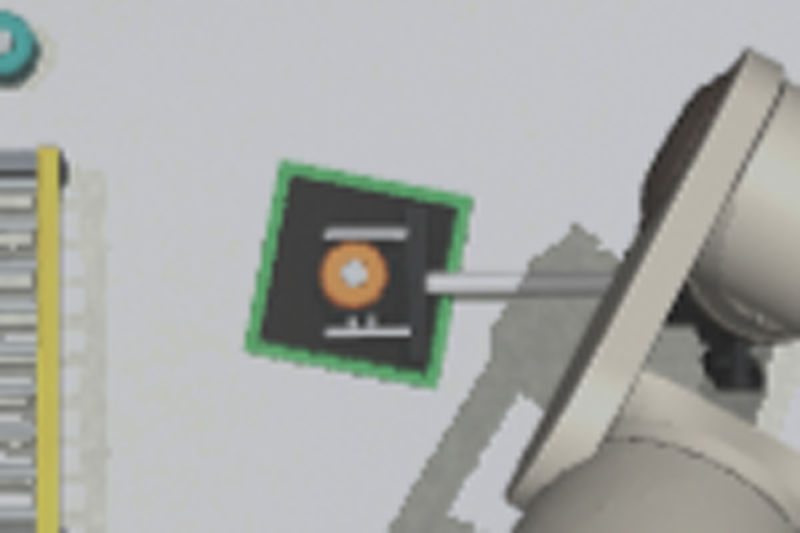

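View pics/s14.png

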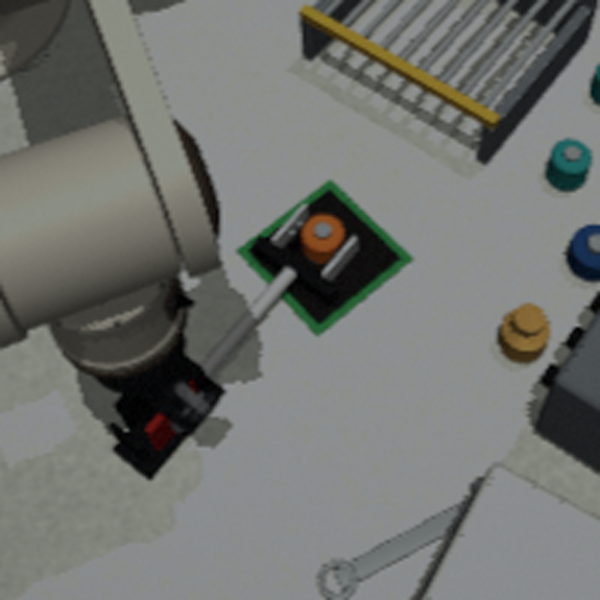

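View pics/w14.png

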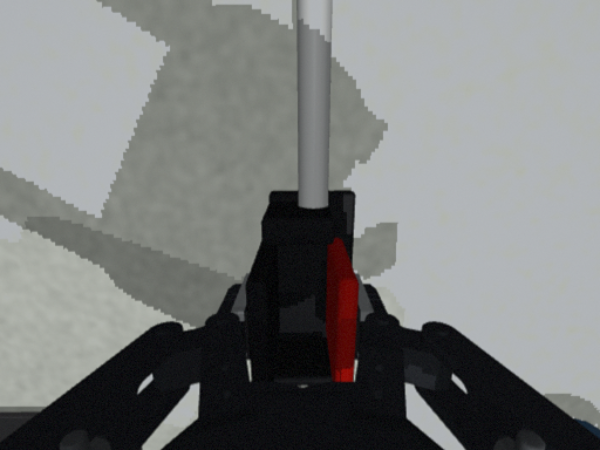

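The puck is upright at (354,274) near the pad's centre at (361,274), still between the jaws. I'll ease the trigger open while undoing the side shift.

{"op": "arm_command", "data": {"targets": [[0,0.0004,0.0002,0,48.6],[0,0.0008,0.0003,0,49.6],[0,0.0013,0.0005,0,50.6],[0,0.0017,0.0006,0,51.6],[0,0.0021,0.0008,0,52.6],[0,0.0026,0.001,0,53.6],[0,0.003,0.0011,0,54.6],[0,0.0034,0.0013,0,55.6],[0,0.0039,0.0014,0,56.6],[0,0.0043,0.0016,0,57.6],[0,0.0047,0.0018,0,58.6],[0,0.005,0.0019,0,59.3],[0,0.005,0.0019,0,59.3],[0,0.005,0.0019,0,59.3]]}}

```text
time: 25.1
eef_pos: [519.0, -220.7, 18.0]
orientation: [[0.017, 1.0, -0.0], [1.0, -0.017, 0.0], [0.0, -0.0, -1.0]]
contact_force: [0.2, 0.0, -2.5]
gripper_width: 50.6
```

```bash
python3 lk.py t15
```

```text
[ 519.  -220.7   18. ] [ 0.2  0.  -2.5] 50.63 25.1
```

View pics/t15.png

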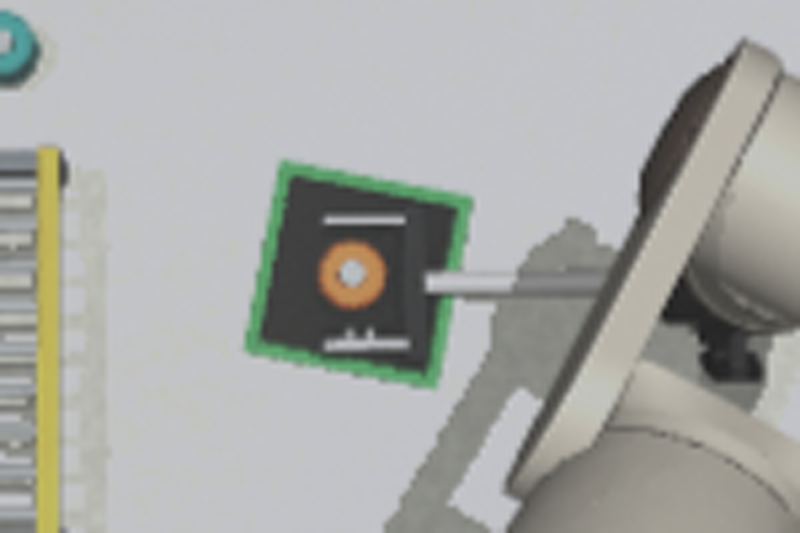

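The jaws (v≈219 and v≈343) now stand clear of the puck on both sides, so I'll back the reacher off.

{"op": "arm_command", "data": {"targets": [[-0.002,0,0.0002,0,59.3],[-0.006,0,0.0003,0,59.3],[-0.012,0,0.0003,0,59.3],[-0.019,0,0.0003,0,59.3],[-0.026,0,0.0003,0,59.3],[-0.033,0,0.0003,0,59.3],[-0.04,0,0.0003,0,59.3],[-0.047,0,0.0003,0,59.3],[-0.054,0,0.0003,0,59.3],[-0.06,0,0.0003,0,59.3],[-0.065,0,0.0003,0,59.3],[-0.068,0,0.0003,0,59.3],[-0.07,0,0.0003,0,59.3],[-0.07,0,0.0003,0,59.3]]}}

```text
time: 26.37
eef_pos: [517.8, -291.6, 17.8]
orientation: [[0.018, 1.0, 0.0], [1.0, -0.018, -0.0], [-0.0, 0.0, -1.0]]
contact_force: [-0.4, 0.4, 4.1]
gripper_width: 50.7
```

{"op": "arm_command", "data": {"targets": [[0,0,0.0003,0,60],[0,0,0.0005,0,61],[0,0,0.0005,0,62],[0,0,0.0005,0,65],[0,0,0.0005,0,70],[0,0,0.0005,0,80],[0,0,0.0005,0,90],[0,0,0.0005,0,90],[0,0,0.0005,0,90]]}}

```text
time: 27.12
eef_pos: [517.8, -290.7, 17.1]
orientation: [[0.017, 1.0, -0.0], [1.0, -0.017, 0.0], [0.0, -0.0, -1.0]]
contact_force: [-0.2, -0.2, -0.0]
gripper_width: 76.7
```

```bash
python3 lk.py t16
python3 - <<'E'
from h import *
P=wpose(); im=vision.get_image('wrist'); cv2.imwrite('pics/w16.png',cv2.resize(im[:,:,::-1],(600,450)))
E
```

```text
[ 517.8 -290.7   17.1] [-0.2 -0.2 -0. ] 76.74 27.1167
```

View pics/t16.png

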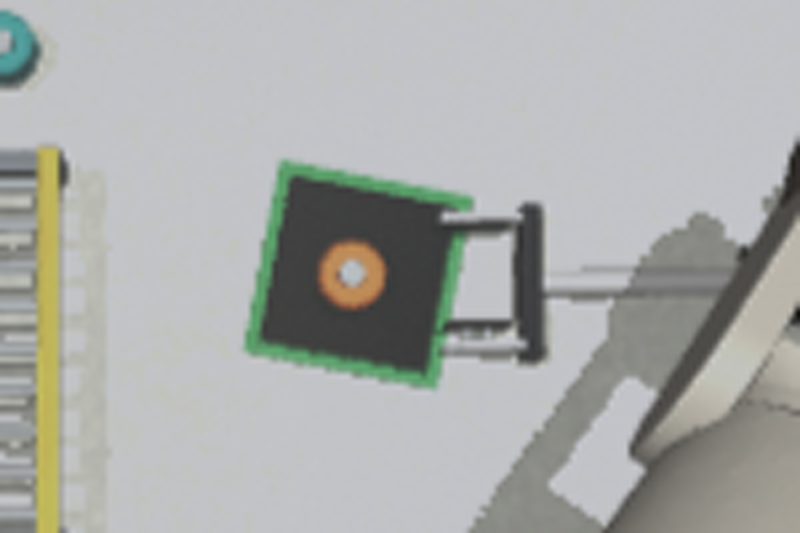

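View pics/w16.png

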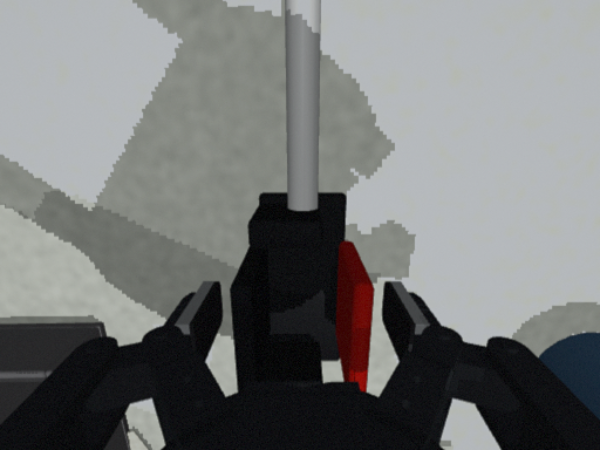

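The fingers are off both plates and the puck stands on the pad at (352,273), with the jaws clear at x≥440. Next I'll raise the arm straight up.

{"op": "arm_command", "data": {"targets": [[0,0,-0.003,0,95],[0,0,-0.01,0,100],[0,0,-0.02,0,100],[0,0,-0.035,0,100],[0,0,-0.055,0,100],[0,0,-0.08,0,100],[0,0,-0.105,0,100],[0,0,-0.13,0,100],[0,0,-0.15,0,100],[0,0,-0.16,0,100],[0,0,-0.16,0,100],[0,0,-0.16,0,100],[0,0,-0.16,0,100]]}}

```text
time: 28.35
eef_pos: [517.4, -290.4, 175.8]
orientation: [[0.017, 1.0, -0.001], [1.0, -0.017, 0.001], [0.001, -0.002, -1.0]]
contact_force: [-0.2, 0.3, -0.4]
gripper_width: 85.6
```

Run:
```python
from h import *
s=arm.sense(); print(s['time'],s['eef_pos'].round(1),s['contact_force'].round(1))
t=vision.get_image('top'); C=cam('top'); cv2.imwrite('pics/t17.png',cv2.resize(t[:,:,::-1],(800,600),interpolation=cv2.INTER_CUBIC))
H,S,V=cv2.split(cv2.cvtColor(t,cv2.COLOR_RGB2HSV))
def sub(m): o=np.zeros_like(m); o[175:230,240:300]=m[175:230,240:300]; return o
v,u=np.nonzero(sub((H>5)&(H<20)&(S>110)&(V>90))); c=back(C,[u.mean(),v.mean()],36)[0]
v,u=np.nonzero(sub((H>50)&(H<85)&(S>90)&(V>50))); W=back(C,np.c_[u,v],0)[:,:2].astype(np.float32); r=cv2.minAreaRect(W); print('puck',c,'pad',r)
t=vision.get_image('scene'); cv2.imwrite('pics/s17.png',cv2.resize(t[:,:,::-1],(800,600),interpolation=cv2.INTER_CUBIC))
```

```text
28.35 [ 517.4 -290.4  175.8] [-0.2  0.3 -0.4]
puck [525.69417233  -7.35840394  36.        ] pad ((530.63623046875, -11.6724853515625), (116.94342041015625, 116.69061279296875), 77.22083282470703)
```

View pics/t17.png

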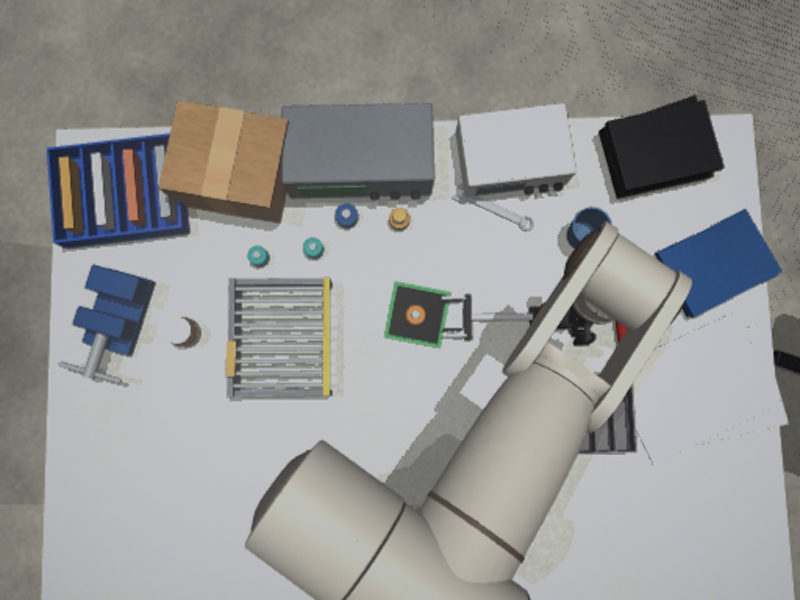

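View pics/s17.png

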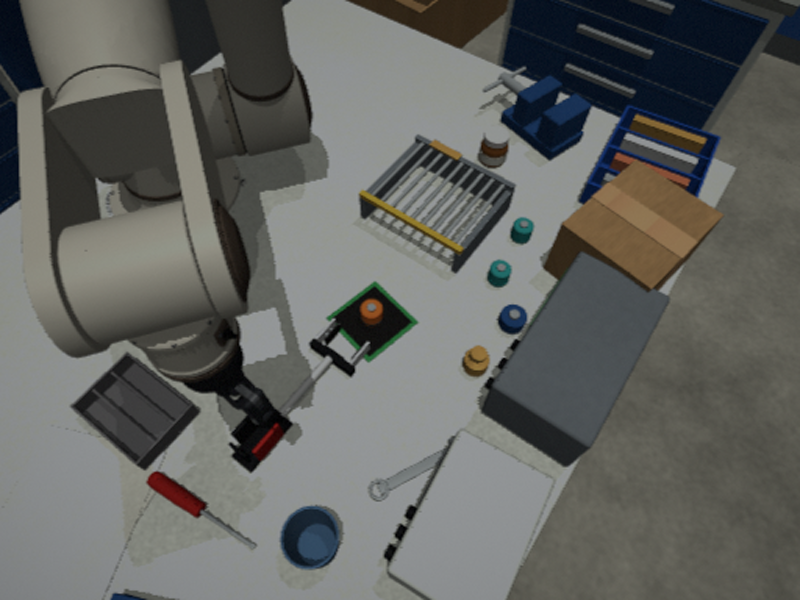

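The puck stands on the pad (about 5 mm off centre in x and 4 mm in y), the reacher lies flat with its jaws open and off it, and every other object I can see is where it started. I'm handing it in.

```bash
python3 -c "
from workcell import job_done
print(job_done())"
```

```text
the job is handed in; nothing more can be done
None
```

The job is done and handed in at about 28 s on the robot's clock; no verdict was reported. I gripped the reacher, slid its open jaws around the sensor, squeezed in small steps until they pinched it, then drew it out onto the pad. There I opened the jaws, backed the reacher off about 70 mm, let go of it and lifted the arm clear.

**Final checks:** In the last top and scene pictures the sensor stands upright, about 5 mm from the pad's centre in each direction. The reacher lies flat with its jaws open and off the sensor. None of the other things that can be seen has visibly moved. The arm hides most of the driver and tray in the last top view, but both show in the scene view. Contact force was near zero after the fingers let go.

**Not confirmed:**
- **Pinch force:** I could not measure it. I judged it from how far the finger opening lagged behind its command. That puts it at roughly 2.5 to 6 N per jaw, but stiffer fingers would put it as high as 9 to 10 N, above the 8 N you asked for. The sensor followed the jaws all the way without slipping.
- **Jaw position:** The top camera put the jaws about 4 mm further back than I first estimated. I corrected for this before squeezing.

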